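# Load a curing jig and run it under its lamp

## Task

Take the flat pressure plate off its sloped rack and lay it exactly flush, edges in line, on the dark block of the jig's carriage, then stand the small brass weight upright in the middle of the plate. Push the loaded carriage along its rails by the middle of its upright rear plate (pushed off-centre it jams) until it is fully home under the lamp hood, with plate and weight still in their places. Last, throw the lever on top of the hood fully over to its far side; leave the roll of tape, the eraser and the dish of screws where they are.

Things in the scene. Friction and masses are not known exactly. Their poses are not given: they have to be found in the camera images.
- jig: fixed jig: base 310x120x10 mm (x from -170 to 140) with two rails (slippery white liners) along its x, tops 22 mm above the bench; origin on its underside, midway across, +x is the way in. Hood: open tunnel over x = 35 to 125 mm, 120 mm wide outside and 108 inside, roof underside 108 mm and top 124 mm above the bench. The carriage is fully home (at its stop) with its origin at x = 60 mm here
- carriage: loose carriage on the rails, 0.45 kg; its foot (22 mm long, 40.5 wide, 74 mm behind the origin) runs in the 42 mm slot between them, so it jams when pushed more than about 10 mm off-centre. Bed 130x74x8 mm, x from -85 to +45. Origin under the middle of its dark block, at the sliding face (22 mm above the bench); x points into the hood. Starts 115 to 135 mm short of home; slides with 1 to 3 N
- block_top (a point): middle of the top of the carriage's dark steel block (70x50 mm, x by y, 20 mm high), 28 mm above the carriage's origin; axes as the carriage's. Both long sides of the block have a finger recess in the middle, 42 mm long, 8 mm deep, full height
- push_face (a point): where to push: middle of the rear side of the carriage's upright rear plate (72 mm wide, 8 thick, from 8 to 32 mm above the carriage's origin), on the centre line, 85 mm behind the origin and 16 mm above it
- rack: fixed rack holding the plate on a slope of 35 degrees that rises along the rack's +x; origin at the middle of its underside, base 105x75x6 mm. Its sloped support is only 30 mm wide, so both long sides of the plate stand free; a 30 mm wide ledge 5.5 mm high stops the plate's lower end
- pressure_plate: flat bare steel plate 70x50x8 mm (x by y by z) with an engraved ring round its middle, about 0.12 kg; origin at the middle of its underside, z out of its upper face. It starts on the rack, z leaning 35 degrees from vertical, origin about 52 mm above the bench, x up the slope; it may be laid either way round
- plate_top (a point): middle of the plate's upper face, 8 mm above its origin
- press_weight: brass weight standing on the bench: foot disc 36 mm across and 14 mm high, above it a plain round grip 22 mm across up to 38 mm; about 0.2 kg; origin at the middle of its underside
- lamp_lever (a joint): lever on top of the hood: 0 leaning to the jig's -x (start), 1.0 rad fully over to +x; stiff, stays where it is left; the pivot lies across the jig (along its y) at x = 76 mm, 146 mm above the bench
- lamp_lever_tip (a point): centre of the lever's black ball (26 mm across), 50 mm from the pivot
- kapton_roll: roll of amber film tape lying flat, 68 mm across, 12 mm high, a bystander
- eraser: eraser in a sleeve, 20x45x12 mm, a bystander
- screw_dish: round aluminium dish with screws, 72 mm across, 14 mm high, a bystander

How it is judged:
By the outcome, as a careful person would: the job done as asked, in the order asked, and still so for the second after the job is handed in, with the robot touching nothing.
It also fails if it takes over 72 s, if anything falls off the work surface, if the arm or the gripper's body presses on something with over 40 N, if the wrist force passes 120 N, or if a joint passes its speed limit or range.

## Robot

A 6-joint arm with a two-finger parallel gripper is mounted at the origin on a cart in front of the work surface, level with it; the furniture and walls round the work are solid. World frame = base frame: x ahead of the robot, y to its left, z up, the work surface at z = 0. Lengths are in m, angles in rad, forces in N, time in s.
With the tool pointing down it reaches from about 0.275 to 0.725 m from the base axis. Payload 5.6 kg.
Tool frame: the origin (TCP) lies midway between the tips of the shut fingers; the grasp point (between the pads) lies 19 mm behind it; z points along the fingers, y is the line along which they close (so a half turn about z gives the same grasp; the last joint's range is limited). The gripper opens to 85 mm and grips with 20 to 120 N. Pads are 22 mm wide; open, the fingers measure 114 mm over their backs; the gripper's body (76 mm by 85 mm) begins 54 mm behind the grasp point. The pads swing forward as they close: fully open they stand 13 mm farther back than shut.
Start: joints at [1.628, 0.255, 0.108, 0, -1.424, -0.285], TCP at [0.124, 0.536, 0.231] pointing down, gripper open.
Joint ranges: [-2.95, 2.95], [-1.21, 1.97], [-1.09, 1.5], [-2.87, 1.71], [-2.94, -0.07], [-3.05, 3.05]. Speed limits (rad/s): [2.57, 2.57, 3.14, 3.14, 3.14, 3.14].

## Interface

Orientations are given as [roll, pitch, yaw] about the fixed x, y, z axes, in that order (R = Rz(yaw) Ry(pitch) Rx(roll)).
In Python, from station import env gives the robot as it stands. The module is installed in compiled form; this text tells all that it offers.
- The arm moves only by the tool carry_out, never from a script. Its argument "motion" is a list that holds one entry, the list of rows, each a list of 7 numbers: the opening, from 0 (shut) to 1 (fully open), then the shift along the tool's x, y, z normalised to -1 to 1, where 1 is 100 mm, then the turn, a rotation vector about the tool's x, y, z normalised to -1 to 1, where 1 is 90 degrees. A call has 1 to 20 rows; each row is the pose to reach, as a shift and turn from the pose commanded when the call began, along the tool's axes at that moment; what a row does not reach only later rows make up. A row lasts 1/10 s, in which the tool goes at most 50 mm and 8.59 degrees, less where a joint would pass 70% of its speed; a pose out of reach is approached as far as the arm can. A call with a number of a shift or a turn outside -1 to 1 is refused whole. A call with a gripper value outside its range is refused whole. The fingers move at their own pace and stop on an object; "force" is the grip in N (left out, the last holds). Time passes only in rows, so rows that repeat a pose let the fingers close. It gives the time, the measured TCP pose, the force, the opening and the grip force at its end, in the units of the state.
- env.sense(): the state, without advancing time (a new reading comes with each control period).
- env.read_camera(name): name is "scene" or "side" or "wrist"; returns (picture, depth): 420x560x3 uint8, red, green, blue; 420x560 float32, m along the optical axis (not along the pixel's ray), 0 where there is no reading.
- env.calibration(name): a dict with "fx", "fy", "cx", "cy" (pixels), "xyz" and "attitude" of the camera in the world. Camera axes: x right, y down, z forward; pixel columns grow to the right and rows downward; lengths in m; the calibration is good to about 2 mm. The wrist camera is an equidistant fisheye: a pixel r from the principal point sees the ray r / f radians off the axis. A picture is of the moment at which its call begins: read the wrist's pose just before it. calibration takes no time and is no camera call; for the wrist camera it gives the pose at the moment of the call.
- env.hand_in(): hands the job in; it is judged then, once.
The state is a dict: "t": time; "q": joint angles; "dq": joint speeds; "joint_efforts": joint torques, N m; "ee_pos": TCP position; "orientation": TCP orientation; "force": force on the tool from outside, world axes, zero at the start; "moment": the same for the moment, N m; "width": finger opening in m; "grip_force": force on a finger pad.
Only numpy, scipy, OpenCV 4.12 (cv2) and the standard library are available. Lean on these libraries where they do the work, as an engineer would, in place of code of your own. Each camera call takes 0.05 s, during which the arm holds its last target. There are 200 camera calls.

## Working session

There is one attempt and no reset: what is moved stays moved. The work goes in short steps, Python scripts to look and compute and a tool call to move; the robot and the scene stay as the last step left them, time stands still between calls to the robot, and variables do not carry over. Pictures are saved under pics/ and viewed, at most 10 in all, crops included, and the job is handed in when it is done.

Besides the shell and the picture viewer there is one more tool, called after "Call:" as name(argument=value, ...) on one line, values as JSON. carry_out: Moves the arm, as the interface text tells. Its arguments: {"type":"object","properties":{"motion":{"type":"array","items":{"type":"array","items":{"type":"array","items":{"type":"number"}}}},"force":{"type":"number"}},"required":["motion"]}

```bash
mkdir -p pics; cat > h.py <<'E'
import numpy as np, cv2
from scipy.spatial.transform import Rotation as R
from station import env
def cam(n):
    c=env.calibration(n); im,d=env.read_camera(n); return c,im,d
def rot(c):
    a=np.array(c['attitude'],float)
    return a if a.shape==(3,3) else R.from_euler('xyz',a).as_matrix()
def ray(c,u,v,fish=False):
    x=(np.asarray(u)-c['cx'])/c['fx'];y=(np.asarray(v)-c['cy'])/c['fy']
    if fish:
        r=np.hypot(x,y)+1e-12; d=np.stack([x/r*np.sin(r),y/r*np.sin(r),np.cos(r)],-1)
    else: d=np.stack([x,y,np.ones_like(x)],-1)
    return d@rot(c).T
def onplane(c,u,v,z,fish=False):
    d=ray(c,u,v,fish);o=np.array(c['xyz']);return o+d*((z-o[2])/d[...,2])[...,None]
def cloud(c,d,fish=False):
    v,u=np.mgrid[:d.shape[0],:d.shape[1]].astype(float)
    if fish:
        r=ray(c,u,v,True); zf=(r@rot(c))[...,2]; return np.array(c['xyz'])+r*(d/zf)[...,None]
    return np.array(c['xyz'])+ray(c,u,v)*d[...,None]
def save(n,im): cv2.imwrite('pics/'+n,im[...,::-1])
E
python3 - <<'E'
from h import *
s=env.sense();print(s)
ims=[]
for n in ['scene','side','wrist']:
    c,im,d=cam(n);print(n,c);np.savez(n+'.npz',im=im,d=d);save(n+'0.png',im)
E
```

```text
{'t': 0.0, 'q': array([ 1.62758300e+00,  2.55764341e-01,  1.06967599e-01, -5.05932912e-04,
       -1.42388447e+00, -2.84617762e-01]), 'dq': array([-0.00110319, -0.00021026,  0.00025923, -0.0006437 ,  0.00058418,
       -0.00077592]), 'joint_efforts': array([ 8.01831957e-04, -3.86635280e+01,  2.37943214e+01,  5.36508456e+00,
       -6.08455317e-03, -4.60529407e-06]), 'ee_pos': array([0.12403661, 0.53530913, 0.23036727]), 'orientation': array([ 3.13964309e+00, -4.90492106e-05, -2.27905577e-01]), 'force': array([ 0.52112983,  0.45069837, -0.47980282]), 'moment': array([-0.03130199,  0.00012267, -0.00839   ]), 'grip_force': 0.0, 'width': 0.08532235447060696}
scene {'fx': 437.5824608405125, 'fy': 437.5824608405125, 'cx': 283.71835289388133, 'cy': 204.27679092152243, 'xyz': array([-0.09350629,  0.3627236 ,  0.57836343]), 'attitude': array([-2.1204505 , -0.00716931, -2.11073366])}
side {'fx': 481.7914695970563, 'fy': 481.7914695970563, 'cx': 278.2764987816376, 'cy': 206.331493156066, 'xyz': array([ 0.26526197, -0.81765372,  0.60724375]), 'attitude': array([-2.06209955,  0.0243317 , -0.31700356])}
wrist {'fx': 325.19226210127806, 'fy': 325.19226210127806, 'cx': 278.8143705009889, 'cy': 209.9673663398261, 'xyz': array([0.19283345, 0.51976604, 0.37267599]), 'attitude': array([ 2.85736326e+00, -1.01148596e-03, -1.79946143e+00])}
```

View pics/scene0.png

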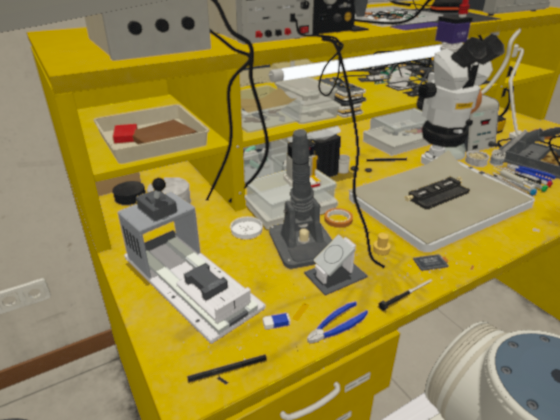

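View pics/side0.png

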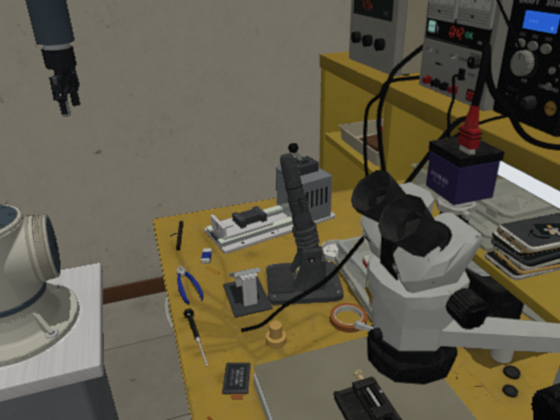

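The scene view shows the jig at (190,260) with the block at (208,279), the plate on its rack at (335,257), the weight at (382,243), the eraser at (276,320) and a dark stand beside the rack at (302,210). Next I'll measure with depth and masks.

```bash
python3 - <<'E'
from h import *
z=np.load('scene.npz');im,d=z['im'],z['d'];c=env.calibration('scene')
P=cloud(c,d)
def p(u,v):return np.round(P[v,u],3)
for n,u,v in [('block',208,279),('plate',335,257),('weight',382,237),('desk',250,300),('stand top',300,135),('stand base',290,255),('rearplate top',235,300),('hood roof',140,215),('ball',158,185),('railnear',220,328)]: print(n,p(u,v))
# plate mask: bright pixels
g=im.min(2)
m=np.zeros(g.shape,np.uint8);m[225:285,310:365]=(g[225:285,310:365]>165)
n,l,st,ce=cv2.connectedComponentsWithStats(m);k=1+st[1:,4].argmax();print(st[k],ce[k])
q=P[l==k]; q=q[d[l==k]>0]; cen=np.median(q,0); 
U,S,V=np.linalg.svd(q-q.mean(0),full_matrices=False);nn=V[2]*np.sign(V[2][2]);print('plate',cen,q.mean(0),nn,np.degrees(np.arccos(nn[2])))
a=im[150:360,90:410];save('crop1.png',cv2.resize(a,None,fx=2.5,fy=2.5,interpolation=cv2.INTER_CUBIC))
z2=np.load('side.npz');c2=env.calibration('side');P2=cloud(c2,z2['d'])
for n,u,v in [('block',250,215),('weight',275,325),('standtop',288,158),('ball',294,148),('plate?',245,272)]: print('side',n,np.round(P2[v,u],3))
b=z2['im'][130:360,150:380];save('crop2.png',cv2.resize(b,None,fx=2.6,fy=2.6,interpolation=cv2.INTER_CUBIC))
E
```

```text
block [0.491 0.167 0.051]
plate [ 0.418 -0.062  0.059]
weight [ 0.441 -0.204  0.04 ]
desk [0.425 0.117 0.03 ]
stand top [ 0.518 -0.04   0.276]
stand base [ 0.512 -0.02   0.017]
rearplate top [0.417 0.149 0.051]
hood roof [0.645 0.235 0.124]
ball [0.612 0.2   0.195]
railnear [0.397 0.187 0.025]
[315 236  40  38 706] [333.60623229 254.47875354]
plate [ 0.42501782 -0.06316529  0.06000404] [ 0.42554018 -0.06411506  0.05924878] [0.16531216 0.53022045 0.83158774] 33.73781587392814
side block [0.5   0.158 0.05 ]
side weight [ 0.445 -0.207  0.035]
side standtop [ 0.525 -0.056  0.275]
side ball [0.622 0.184 0.193]
side plate? [ 0.424 -0.094  0.075]
```

View pics/crop1.png

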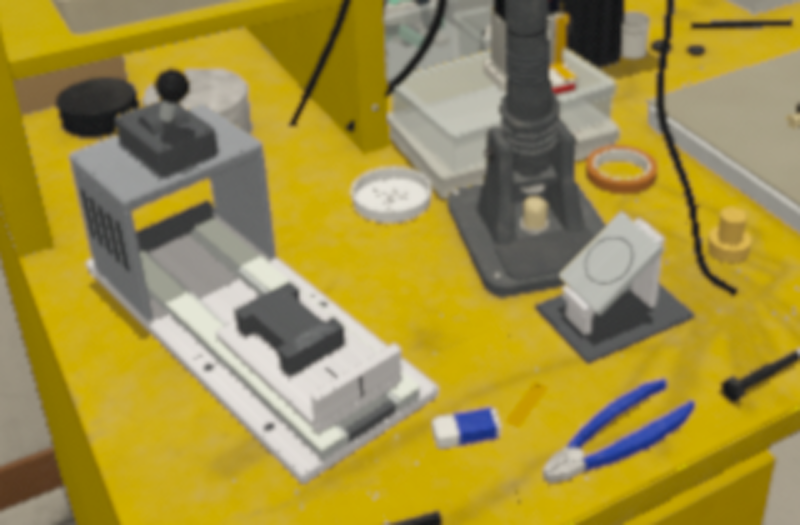

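Crop 1 shows the jig base's near corners at original pixels (212,340) and (265,306) and its far-left corner at (126,256). It also shows the plate tilted toward the jig, and the stand's column right behind the rack. I'll get the jig's yaw from these corners and write a planning helper.

```bash
cat >> h.py <<'E'
def pose():
    s=env.sense();return np.array(s['ee_pos']),R.from_euler('xyz',s['orientation'])
def down(yaw): return R.from_euler('xyz',[np.pi,0,yaw])
def plan(p,r,targets,verb=True):
    "chain of calls; targets [(pos,Rot)], each within one call. prints normalised shift, turn and rows"
    for q,rr in targets:
        q=np.asarray(q,float)
        s=r.inv().apply(q-p)/.1; t=(r.inv()*rr).as_rotvec()/(np.pi/2)
        n=max(np.linalg.norm(s)*2,np.linalg.norm(t)*90/8.59)
        print(np.round(s,3).tolist(),np.round(t,3).tolist(),'rows %.1f'%n, '' if max(abs(s).max(),abs(t).max())<=1 else 'TOO FAR')
        # follow what the rounded numbers do
        p=p+r.apply(np.round(s,3)*.1); r=r*R.from_rotvec(np.round(t,3)*np.pi/2)
E
python3 - <<'E'
from h import *
c=env.calibration('scene')
a,b,f=[onplane(c,np.array(float(u)),np.array(float(v)),.01) for u,v in [(212,340),(265,306),(126,256)]]
print(a,b,f,np.linalg.norm(a-b),np.linalg.norm(f-a))
print('yaw',np.degrees(np.arctan2(*(f-a)[[1,0]])),np.degrees(np.arctan2(*(a-b)[[1,0]]))-90)
p,r=pose()
plan(p,r,[([.2,.45,.3],down(-.228)),([.27,.36,.35],down(-.4)),([.35,.26,.35],down(-.6)),([.41,.16,.33],down(-1.0))])
E
```

```text
[0.39245351 0.204535   0.01      ] [0.41625186 0.09177194 0.01      ] [0.68891725 0.27071335 0.01      ] 0.11524699695582753 0.30376030426694545
yaw 12.583588830900958 11.917240294914762
[0.932, 0.662, -0.693] [0.001, -0.0, 0.0] rows 2.7 
[0.886, 0.719, -0.5] [-0.0, -0.0, 0.11] rows 2.5 
[1.126, 0.608, 0.0] [-0.0, -0.0, 0.127] rows 2.6 TOO FAR
[1.06, 0.487, 0.2] [-0.0, 0.0, 0.255] rows 2.7 TOO FAR
```

```bash
python3 - <<'E'
from h import *
p,r=pose()
plan(p,r,[([.19,.46,.28],down(-.228)),([.26,.38,.28],down(-.1)),([.33,.30,.25],down(0)),([.39,.22,.22],down(.1)),([.42,.15,.19],down(.213))])
E
```

```text
[0.812, 0.587, -0.493] [0.001, -0.0, 0.0] rows 2.2 
[0.863, 0.621, 0.0] [-0.0, -0.0, -0.081] rows 2.1 
[0.777, 0.726, 0.3] [-0.0, -0.0, -0.064] rows 2.2 
[0.6, 0.8, 0.3] [-0.0, -0.0, -0.064] rows 2.1 
[0.228, 0.726, 0.3] [-0.0, -0.0, -0.072] rows 1.6
```

Call:
carry_out(motion=[[[1, 0.81, 0.59, -0.49, 0, 0, 0], [1, 0.81, 0.59, -0.49, 0, 0, 0], [1, 0.81, 0.59, -0.49, 0, 0, 0]]])

```text
t: 0.45
ee_pos: [0.1921, 0.4584, 0.2835]
orientation: [-3.137, -0.001, -0.23]
force: [0.1, 0.4, 1.0]
width: 0.0856
grip_force: 0.0
```

Call:
carry_out(motion=[[[1, 0.86, 0.62, 0, 0, 0, -0.081], [1, 0.86, 0.62, 0, 0, 0, -0.081], [1, 0.86, 0.62, 0, 0, 0, -0.081]]])

```text
t: 0.75
ee_pos: [0.2615, 0.3772, 0.2806]
orientation: [3.142, -0.0, -0.104]
force: [0.0, 1.1, 0.6]
width: 0.0855
grip_force: 0.0
```

Call:
carry_out(motion=[[[1, 0.78, 0.73, 0.3, 0, 0, -0.064], [1, 0.78, 0.73, 0.3, 0, 0, -0.064], [1, 0.78, 0.73, 0.3, 0, 0, -0.064]]])

```text
t: 1.05
ee_pos: [0.3307, 0.2967, 0.2486]
orientation: [3.139, 0.002, -0.003]
force: [-0.0, 0.6, -0.5]
width: 0.0855
grip_force: 0.0
```

Call:
carry_out(motion=[[[1, 0.6, 0.8, 0.3, 0, 0, -0.064], [1, 0.6, 0.8, 0.3, 0, 0, -0.064], [1, 0.6, 0.8, 0.3, 0, 0, -0.064]]])

```text
t: 1.35
ee_pos: [0.3905, 0.2163, 0.2182]
orientation: [3.139, 0.003, 0.096]
force: [-0.3, 0.5, -0.5]
width: 0.0854
grip_force: 0.0
```

Call:
carry_out(motion=[[[1, 0.23, 0.73, 0.3, 0, 0, -0.072], [1, 0.23, 0.73, 0.3, 0, 0, -0.072], [1, 0.23, 0.73, 0.3, 0, 0, -0.072], [1, 0.23, 0.73, 0.3, 0, 0, -0.072]]])

```text
t: 1.75
ee_pos: [0.42, 0.1497, 0.1901]
orientation: [-3.142, 0.0, 0.212]
force: [0.3, 0.8, -0.0]
width: 0.0856
grip_force: 0.0
```

```bash
python3 - <<'E'
from h import *
print(pose()[0],pose()[1].as_euler('xyz'),env.sense()['q'],env.sense()['t'])
c,im,d=cam('wrist');np.savez('w1.npz',im=im,d=d);import pickle;pickle.dump(c,open('w1.pkl','wb'));save('w1.png',im)
E
```

```text
[0.42004541 0.14970189 0.19013861] [-3.14159034e+00  4.16655948e-04  2.12240173e-01] [ 6.95758184e-01  6.66989594e-02 -2.25550767e-01 -2.04392792e-04
 -1.27891442e+00  1.08733717e+00] 1.75
```

View pics/w1.png

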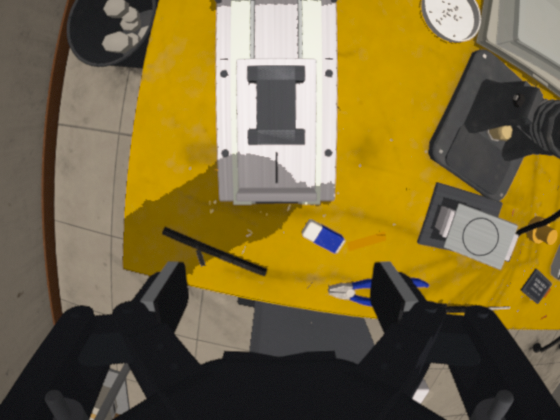

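The wrist view shows the carriage block at (276,104) within (248–305, 66–144), the plate on the rack at (480,237), the eraser at (323,236), the stand base at (495,125) and the weight at (545,232). I'll project the contours onto their planes.

```bash
cat >> h.py <<'E'
def blk(c,im,zt=.05,box=(40,170,235,320),thr=70):
    y0,y1,x0,x1=box;m=np.zeros(im.shape[:2],np.uint8);m[y0:y1,x0:x1]=im[y0:y1,x0:x1].max(2)<thr
    m=cv2.morphologyEx(m,cv2.MORPH_OPEN,np.ones((4,4)))
    return big(c,m,zt)
def big(c,m,zt,nrm=None,p0=None,fish=True):
    cn=max(cv2.findContours(m,cv2.RETR_EXTERNAL,cv2.CHAIN_APPROX_NONE)[0],key=cv2.contourArea)[:,0].astype(float)
    if nrm is None: Q=onplane(c,cn[:,0],cn[:,1],zt,fish);rr=cv2.minAreaRect(Q[:,:2].astype(np.float32)*1000);return rr,cn.mean(0)
    dd=ray(c,cn[:,0],cn[:,1],fish);o=np.array(c['xyz'])
    Q=o+dd*(((p0-o)@nrm)/(dd@nrm))[:,None]
    return Q,cn
E
python3 - <<'E'
from h import *
import pickle
z=np.load('w1.npz');im,d=z['im'],z['d'];c=pickle.load(open('w1.pkl','rb'))
print('block',blk(c,im))
P=cloud(c,d,True)
for n,u,v in [('blocktop',276,104),('desk',180,180),('plate',480,225)]:print(n,P[v,u],np.linalg.norm(P[v,u]))
# carriage rear plate edges / base rect by white-ish mask
g=im.min(2)
m=np.zeros(g.shape,np.uint8);y0,y1,x0,x1=195,275,435,525;h=cv2.cvtColor(im,cv2.COLOR_RGB2HSV)
m[y0:y1,x0:x1]=(g[y0:y1,x0:x1]>110)&(g[y0:y1,x0:x1]<195)&(h[y0:y1,x0:x1,1]<40)
m=cv2.morphologyEx(m,cv2.MORPH_OPEN,np.ones((5,5)))
m=cv2.morphologyEx(m,cv2.MORPH_CLOSE,np.ones((7,7)))
q=P[(m>0)&(d>0)];cen=np.median(q,0)
U,S,V=np.linalg.svd(q-q.mean(0),full_matrices=False);n=V[2]*np.sign(V[2][2]);print('tilt',np.degrees(np.arccos(n[2])),n,'az',np.degrees(np.arctan2(n[1],n[0])),q.mean(0))
res=(q-cen)@n;n2=n
q=q[abs(res-np.median(res))<.004];U,S,V=np.linalg.svd(q-q.mean(0),full_matrices=False);n=V[2]*np.sign(V[2][2]);print('tilt',np.degrees(np.arccos(n[2])),n,'az',np.degrees(np.arctan2(n[1],n[0])),q.mean(0))
Q,cn=big(c,m,0,n,q.mean(0))
ez=np.cross(n,[0,0,1]);ez/=np.linalg.norm(ez);up=np.cross(ez,n);up*=np.sign(up[2])
a=np.stack([(Q-q.mean(0))@ez,(Q-q.mean(0))@up],1)*1000
rr=cv2.minAreaRect(a.astype(np.float32));print(rr,'centre',q.mean(0)+(rr[0][0]*ez+rr[0][1]*up)/1000, ez,up)
a=cv2.resize(im[170:290,400:560],None,fx=5,fy=5,interpolation=cv2.INTER_CUBIC);mm=cv2.resize(m[170:290,400:560],None,fx=5,fy=5)
a[cv2.morphologyEx(mm,cv2.MORPH_GRADIENT,np.ones((3,3)))>0]=[255,0,0];save('plate1.png',a)
E
```

```text
Traceback (most recent call last):
  File "h.py", line 38, in blk
    return big(c,m,zt)
  File "h.py", line 40, in big
    cn=max(cv2.findContours(m,cv2.RETR_EXTERNAL,cv2.CHAIN_APPROX_NONE)[0],key=cv2.contourArea)[:,0].astype(float)
       ~~~^^^^^^^^^^^^^^^^^^^^^^^^^^^^^^^^^^^^^^^^^^^^^^^^^^^^^^^^^^^^^^^^^^^^^^^^^^^^^^^^^^^^
ValueError: max() iterable argument is empty
```

```bash
sed -i 's/np.ones((4,4))/np.ones((3,3),np.uint8)/' h.py; cat > m1.py <<'E'
from h import *
import pickle
z=np.load('w1.npz');im,d=z['im'],z['d'];c=pickle.load(open('w1.pkl','rb'))
print(im[104,270:282].tolist()[:3], im[72,276],d[104,276])
for t in (90,105,120):
  try: print('block',t,blk(c,im,thr=t))
  except Exception as e: print(e)
P=cloud(c,d,True)
for n,u,v in [('blocktop',276,104),('desk',180,180),('plate',480,225)]:print(n,P[v,u])
h=cv2.cvtColor(im,cv2.COLOR_RGB2HSV)
y0,y1,x0,x1=195,275,435,525
print(im[237,455:515:8].tolist(),im[228,447])
# mask by depth: height above plane slope
K=np.ones((5,5),np.uint8)
g=im.min(2);m=np.zeros(g.shape,np.uint8)
m[y0:y1,x0:x1]=(g[y0:y1,x0:x1]>110)&(h[y0:y1,x0:x1,1]<40)
m=cv2.morphologyEx(m,cv2.MORPH_CLOSE,K)
q=P[(m>0)&(d>0)]
for _ in range(4):
    U,S,V=np.linalg.svd(q-q.mean(0),full_matrices=False);n=V[2]*np.sign(V[2][2]);o=q.mean(0)
    q=q[abs((q-o)@n)<max(.0025,1.5*np.std((q-o)@n))]
print('tilt',np.degrees(np.arccos(n[2])),n,'az',np.degrees(np.arctan2(n[1],n[0])),o)
m[abs((P-o)@n)>.005]=0
m=cv2.morphologyEx(m,cv2.MORPH_OPEN,K)
Q,cn=big(c,m,0,n,o)
ez=np.cross(n,[0,0,1]);ez/=np.linalg.norm(ez);up=np.cross(ez,n);up*=np.sign(up[2])
a=np.stack([(Q-o)@ez,(Q-o)@up],1)*1000
rr=cv2.minAreaRect(a.astype(np.float32));print(rr,'centre',o+(rr[0][0]*ez+rr[0][1]*up)/1000, ez,up)
a=cv2.resize(im[170:290,400:560],None,fx=5,fy=5,interpolation=cv2.INTER_CUBIC);mm=cv2.resize(m[170:290,400:560],None,fx=5,fy=5)
a[cv2.morphologyEx(mm,cv2.MORPH_GRADIENT,K)>0]=[255,0,0];save('plate1.png',a)
E
python3 m1.py
```

```text
[[78, 78, 81], [80, 80, 83], [80, 79, 82]] [110 109 112] 0.26879373
block 90 (((499.517333984375, 170.13958740234375), (66.64875793457031, 46.89832305908203), 12.408666610717773), array([275.55076142, 110.84517766]))
block 105 (((499.578125, 170.49827575683594), (67.36449432373047, 47.582820892333984), 12.408645629882812), array([276.2852459 , 103.90163934]))
block 120 (((499.7467956542969, 170.3195343017578), (67.53485107421875, 47.65456771850586), 11.989119529724121), array([275.78947368, 104.50175439]))
blocktop [0.50001377 0.16997396 0.04878677]
desk [ 0.40434772  0.25557127 -0.00066056]
plate [ 0.4376891  -0.05995243  0.05457827]
[[168, 167, 162], [122, 122, 120], [164, 164, 160], [168, 167, 162], [169, 167, 163], [167, 166, 162], [170, 169, 164], [171, 170, 166]] [214 204 202]
tilt 35.21024103802465 [0.00229328 0.5765738  0.81704185] az 89.77211155792699 [ 0.4272677  -0.06202723  0.05731465]
((-0.2602386474609375, 1.0411643981933594), (70.22383880615234, 49.582069396972656), 89.69436645507812) centre [ 0.42700408 -0.06287687  0.05791496] [ 0.99999209 -0.00397739  0.        ] [-0.0032497  -0.81703539  0.57657836]
```

View pics/plate1.png

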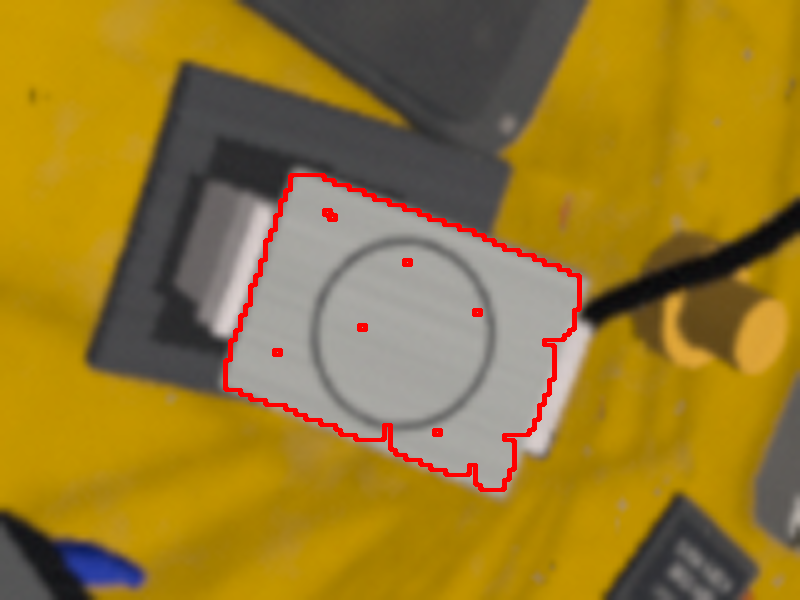

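The mask outlines the plate well, at 70.2×49.6 mm. The plate runs at yaw −90° with a 35° tilt, its top centre is near (0.427,−0.063,0.058), and a cable passes near its upper end. I'll look at the block from straight above, then at the plate from the same relative pose so calibration errors cancel.

```bash
python3 - <<'E'
from h import *
p,r=pose()
n=np.array([0,.5736,.8192]);x=np.array([0,-.8192,.5736]);Rg=R.from_matrix(np.stack([x,np.cross(-n,x),-n],1))
print(Rg.as_euler('xyz'))
T=np.array([.427,-.063,.058])
plan(p,r,[([.4997,.1703,.15],down(.213)),
([.47,.10,.20],down(-.5)),([.44,.05,.20],Rg*R.from_euler('y',-.3)),(T+.1*n,Rg)])
z=np.load('scene.npz');c=env.calibration('scene');P=cloud(c,z['d'])
for u,v in [(352,110),(356,150),(360,190),(364,215),(368,235),(373,255),(380,264)]:
  k=z['im'][v,u-6:u+7].max(1).argmin()+u-6;print(k,v,P[v,k])
E
```

```text
[ 3.14159265 -0.61085703 -1.57079633]
[0.82, -0.027, 0.406] [-0.0, -0.0, 0.0] rows 1.8 
[-0.439, 0.624, -0.501] [-0.0, -0.0, 0.454] rows 4.8 
[-0.024, 0.583, -0.0] [-0.106, 0.179, 0.676] rows 7.4 
[0.346, 0.13, 0.742] [-0.0, 0.191, -0.0] rows 2.0 
352 110 [ 0.62122222 -0.24253756  0.25516777]
358 150 [ 0.57593166 -0.23159666  0.18006582]
354 190 [ 0.53746301 -0.19795622  0.10782121]
361 215 [ 0.49227749 -0.18477043  0.07249062]
367 235 [ 0.45590851 -0.1742124   0.04641485]
370 255 [ 0.43133827 -0.16610114  0.01341493]
379 264 [ 0.40179854 -0.16505118  0.01067943]
```

Call:
carry_out(motion=[[[0.8, 0.82, -0.03, 0.4, 0, 0, 0], [0.8, 0.82, -0.03, 0.4, 0, 0, 0], [0.8, 0.82, -0.03, 0.4, 0, 0, 0], [0.8, 0.82, -0.03, 0.4, 0, 0, 0]]])

```text
t: 2.2
ee_pos: [0.4995, 0.1709, 0.1496]
orientation: [3.141, 0.001, 0.215]
force: [0.8, 0.2, 0.3]
width: 0.0685
grip_force: 0.0
```

```bash
python3 - <<'E'
from h import *
import pickle
p,r=pose();print(p,r.as_euler('xyz'))
c,im,d=cam('wrist');np.savez('w2.npz',im=im,d=d);pickle.dump((c,p,r.as_quat()),open('w2.pkl','wb'));save('w2.png',im)
for t in (90,120,140): 
  rr,cc=blk(c,im,thr=t,box=(140,290,195,360));print(t,rr,cc,d[int(cc[1]),int(cc[0])])
  print('tool frame mm',r.inv().apply(np.array([rr[0][0]/1000,rr[0][1]/1000,.05])-p)*1000)
E
```

```text
[0.4995176  0.17094064 0.14962412] [3.14102715e+00 1.37931775e-03 2.14504213e-01]
90 ((500.90911865234375, 170.85939025878906), (72.0352554321289, 48.50790786743164), 12.228365898132324) [279.97798742 205.3427673 ] 0.25100738
tool frame mm [ 1.47975019  0.31925127 99.62237166]
120 ((497.7669982910156, 170.1620330810547), (78.11668395996094, 49.17158126831055), 11.697968482971191) [279.80120482 207.29819277] 0.25211275
tool frame mm [-1.73879771  0.33178268 99.62681815]
140 ((497.78302001953125, 170.2229461669922), (79.9827880859375, 50.12080383300781), 12.259827613830566) [279.61046512 208.69186047] 0.25200358
tool frame mm [-1.71017705  0.27567606 99.62674695]
```

View pics/w2.png

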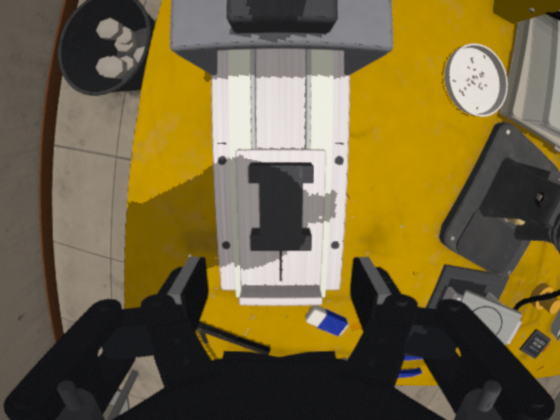

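The block sits at (280,207), with its +x side wall visible at rows 163–168 and an engraved line below it at (280,265). I'll take edge profiles along columns to separate the top face from the wall.

```bash
python3 - <<'E'
from h import *
import pickle
c,p,q=pickle.load(open('w2.pkl','rb'));r=R.from_quat(q);im=np.load('w2.npz')['im']
g=im.astype(float).mean(2)
print('top',[(v,int(g[v,266:296].mean())) for v in range(157,176)])
print('bot',[(v,int(g[v,255:270].mean()),int(g[v,290:305].mean())) for v in range(238,258)])
print('sides166-180',[(u,int(g[172:180,u].mean())) for u in list(range(243,255))+list(range(306,320))])
def tf(u,v,z=.05): return (r.inv().apply(onplane(c,np.array(float(u)),np.array(float(v)),z,True)-p)*1000).round(1)
for u,v in [(280,162),(280,166.5),(280,170),(280,249),(280,251),(249,175),(312,175),(250,240),(311,240)]: print(u,v,tf(u,v))
E
```

```text
top [(157, 229), (158, 229), (159, 229), (160, 227), (161, 205), (162, 123), (163, 52), (164, 39), (165, 52), (166, 67), (167, 65), (168, 62), (169, 61), (170, 60), (171, 57), (172, 54), (173, 53), (174, 52), (175, 50)]
bot [(238, 43, 43), (239, 42, 43), (240, 42, 43), (241, 42, 43), (242, 42, 44), (243, 42, 45), (244, 43, 48), (245, 43, 50), (246, 42, 51), (247, 43, 52), (248, 42, 53), (249, 44, 58), (250, 71, 113), (251, 115, 191), (252, 134, 219), (253, 136, 223), (254, 136, 222), (255, 136, 223), (256, 136, 223), (257, 136, 222)]
sides166-180 [(243, 141), (244, 141), (245, 141), (246, 136), (247, 118), (248, 84), (249, 53), (250, 43), (251, 43), (252, 43), (253, 43), (254, 43), (306, 75), (307, 74), (308, 74), (309, 75), (310, 74), (311, 75), (312, 82), (313, 138), (314, 216), (315, 231), (316, 231), (317, 230), (318, 229), (319, 228)]
280 162 [37.4  0.3 99.6]
280 166.5 [34.   0.3 99.6]
280 170 [31.3  0.3 99.6]
280 249 [-32.8   0.3  99.7]
280 251 [-34.5   0.3  99.7]
249 175 [ 27.6 -23.1  99.6]
312 175 [27.6 24.5 99.6]
250 240 [-25.  -23.7  99.6]
311 240 [-25.   25.1  99.7]
```

```bash
python3 - <<'E'
from h import *
p,r=pose()
n=np.array([0,.5736,.8192]);x=np.array([0,-.8192,.5736]);Rg=R.from_matrix(np.stack([x,np.cross(-n,x),-n],1))
T=np.array([.427,-.063,.058])
plan(p,r,[([.45,.11,.20],down(-.5)),([.427,.06,.19],Rg*R.from_euler('y',-.3)),(T+.1*n,Rg)])
E
```

```text
[-0.612, 0.489, -0.494] [-0.0, -0.0, 0.455] rows 4.8 
[0.038, 0.549, 0.1] [-0.106, 0.179, 0.676] rows 7.4 
[0.471, 0.0, 0.678] [-0.0, 0.191, -0.0] rows 2.0
```

Call:
carry_out(motion=[[[0.8, -0.61, 0.49, -0.49, 0, 0, 0.2], [0.8, -0.61, 0.49, -0.49, 0, 0, 0.455], [0.8, -0.61, 0.49, -0.49, 0, 0, 0.455], [0.8, -0.61, 0.49, -0.49, 0, 0, 0.455], [0.8, -0.61, 0.49, -0.49, 0, 0, 0.455], [0.8, -0.61, 0.49, -0.49, 0, 0, 0.455]]])

```text
t: 2.85
ee_pos: [0.4498, 0.1094, 0.2009]
orientation: [-3.139, -0.002, -0.501]
force: [-0.1, -0.3, 0.6]
width: 0.0679
grip_force: 0.0
```

Call:
carry_out(motion=[[[0.8, 0.04, 0.55, 0.1, -0.106, 0.179, 0.676], [0.8, 0.04, 0.55, 0.1, -0.106, 0.179, 0.676], [0.8, 0.04, 0.55, 0.1, -0.106, 0.179, 0.676], [0.8, 0.04, 0.55, 0.1, -0.106, 0.179, 0.676], [0.8, 0.04, 0.55, 0.1, -0.106, 0.179, 0.676], [0.8, 0.04, 0.55, 0.1, -0.106, 0.179, 0.676], [0.8, 0.04, 0.55, 0.1, -0.106, 0.179, 0.676], [0.8, 0.04, 0.55, 0.1, -0.106, 0.179, 0.676]]])

```text
t: 3.65
ee_pos: [0.4272, 0.0595, 0.1898]
orientation: [-3.14, -0.312, -1.572]
force: [0.0, -0.3, -0.0]
width: 0.0682
grip_force: 0.0
```

Call:
carry_out(motion=[[[0.75, 0.47, 0, 0.68, 0, 0.191, 0], [0.75, 0.47, 0, 0.68, 0, 0.191, 0], [0.75, 0.47, 0, 0.68, 0, 0.191, 0], [0.75, 0.47, 0, 0.68, 0, 0.191, 0], [0.75, 0.47, 0, 0.68, 0, 0.191, 0]]])

```text
t: 4.15
ee_pos: [0.4287, -0.0051, 0.1408]
orientation: [-3.137, -0.606, -1.573]
force: [-0.2, -0.5, 1.0]
width: 0.0642
grip_force: 0.0
```

```bash
python3 - <<'E'
from h import *
import pickle
p,r=pose();print(p,r.as_euler('xyz'),env.sense()['q'])
c,im,d=cam('wrist');np.savez('w3.npz',im=im,d=d);pickle.dump((c,p,r.as_quat()),open('w3.pkl','wb'));save('w3.png',im)
E
```

```text
[ 0.42874534 -0.00513196  0.14080161] [-3.13682749 -0.60562897 -1.5733208 ] [ 0.73733686  0.2109991  -0.52542245  0.45565873 -1.29694445 -0.96789995]
```

View pics/w3.png

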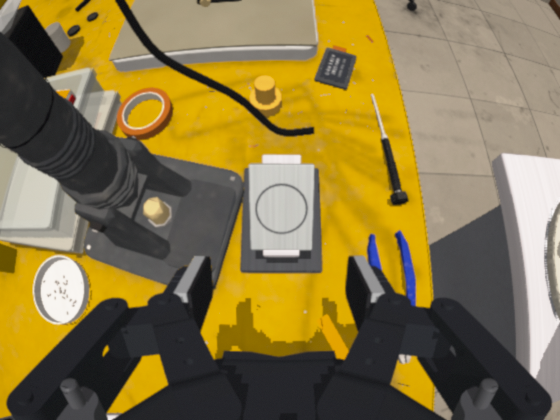

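The plate is at (249–314, 164–250) with its ring centred near (281,208), between the opened fingers, almost exactly where the block appeared. I'll measure it in the tool frame.

```bash
python3 - <<'E'
from h import *
import pickle
c,p,q=pickle.load(open('w3.pkl','rb'));r=R.from_quat(q);z=np.load('w3.npz');im,d=z['im'],z['d'];g=im.astype(float).mean(2)
P=cloud(c,d,True);Q=(P[185:235,260:303]-p).reshape(-1,3)@r.as_matrix()
A=np.c_[Q[:,:2],np.ones(len(Q))];k=np.linalg.lstsq(A,Q[:,2],rcond=None)[0];print('z plane in tool',k)
print('top',[(v,int(g[v,251:260].mean()),int(g[v,270:296].mean())) for v in range(158,174)])
print('bot',[(v,int(g[v,254:262].mean()),int(g[v,270:296].mean())) for v in range(243,257)])
print('L',[(u,int(g[180:190,u].mean()),int(g[232:240,u].mean())) for u in range(242,256)])
print('R',[(u,int(g[180:190,u].mean()),int(g[232:240,u].mean())) for u in range(308,322)])
m=np.zeros(g.shape,np.uint8);m[175:242,252:312]=g[175:242,252:312]<115
n,l,st,ce=cv2.connectedComponentsWithStats(m);i=1+st[1:,4].argmax();yx=np.argwhere(l==i);e=cv2.fitEllipse(cv2.convexHull(yx[:,::-1].astype(np.float32)));print(st[i],e)
zt=k[2]
def tf(u,v):
    dd=ray(c,np.array(float(u)),np.array(float(v)),True);D=dd@r.as_matrix();o=(np.array(c['xyz'])-p)@r.as_matrix();return ((o+D*(zt-o[2])/D[2])*1000).round(1)
print('ring',tf(*e[0]))
for u,v in [(281,163.5),(281,166),(281,249),(281,251),(249,185),(313.5,185),(250,236),(313,236)]: print(u,v,tf(u,v))
E
```

```text
z plane in tool [-0.54625852  0.01339578  0.09968647]
top [(158, 118, 234), (159, 118, 234), (160, 119, 234), (161, 119, 233), (162, 133, 227), (163, 150, 207), (164, 175, 189), (165, 202, 204), (166, 204, 205), (167, 202, 203), (168, 201, 203), (169, 201, 203), (170, 201, 203), (171, 201, 203), (172, 201, 203), (173, 201, 203)]
bot [(243, 195, 195), (244, 195, 195), (245, 195, 195), (246, 194, 195), (247, 194, 195), (248, 185, 191), (249, 147, 195), (250, 97, 228), (251, 67, 236), (252, 62, 233), (253, 61, 230), (254, 62, 221), (255, 61, 181), (256, 61, 142)]
L [(242, 81, 91), (243, 82, 86), (244, 83, 87), (245, 85, 88), (246, 87, 89), (247, 89, 88), (248, 110, 89), (249, 158, 106), (250, 194, 152), (251, 204, 187), (252, 203, 198), (253, 200, 198), (254, 198, 197), (255, 198, 197)]
R [(308, 198, 194), (309, 199, 196), (310, 201, 197), (311, 205, 180), (312, 202, 132), (313, 178, 98), (314, 125, 90), (315, 92, 89), (316, 87, 89), (317, 84, 87), (318, 79, 88), (319, 99, 86), (320, 120, 86), (321, 125, 99)]Traceback (most recent call last):
  File "<stdin>", line 11, in <module>
ValueError: attempt to get argmax of an empty sequence
```

```bash
cat > m3.py <<'E'
from h import *
import pickle
c,p,q=pickle.load(open('w3.pkl','rb'));r=R.from_quat(q);z=np.load('w3.npz');im,d=z['im'],z['d'];g=im.astype(float).mean(2)
P=cloud(c,d,True);ok=d[185:235,260:303]>0;print(ok.mean())
Q=(P[185:235,260:303][ok]-p)@r.as_matrix()
Q=Q[abs(Q[:,2]-np.median(Q[:,2]))<.01]
A=np.c_[Q[:,:2],np.ones(len(Q))];k=np.linalg.lstsq(A,Q[:,2],rcond=None)[0];print('z plane in tool',k)
m=np.zeros(g.shape,np.uint8);m[175:242,252:312]=g[175:242,252:312]<165
n,l,st,ce=cv2.connectedComponentsWithStats(m);i=1+st[1:,4].argmax();yx=np.argwhere(l==i);e=cv2.fitEllipse(cv2.convexHull(yx[:,::-1].astype(np.float32)));print(st[i],e)
zt=k[2]
def tf(u,v):
    dd=ray(c,np.array(float(u)),np.array(float(v)),True);D=dd@r.as_matrix();o=(np.array(c['xyz'])-p)@r.as_matrix();return ((o+D*(zt-o[2])/D[2])*1000).round(1)
print('ring',tf(*e[0]))
for u,v in [(281,164),(255,163.5),(281,249),(255,249.3),(249,185),(314,185),(250,236),(312.2,236)]: print(u,v,tf(u,v))
E
python3 m3.py
```

```text
0.9948837209302326
z plane in tool [-0.00914396 -0.00614113  0.10088681]
[255 183  53  51 386] ((281.0775451660156, 208.30734252929688), (50.554134368896484, 52.83921813964844), 88.61726379394531)
ring [  0.9   2.5 100.9]
281 164 [ 35.7   2.4 100.9]
255 163.5 [ 36.1 -17.2 100.9]
281 249 [-33.5   2.5 100.9]
255 249.3 [-33.8 -18.7 100.9]
249 185 [ 19.5 -22.1 100.9]
314 185 [ 19.5  27.7 100.9]
250 236 [-22.2 -22.4 100.9]
312.2 236 [-22.2  27.5 100.9]
```

Call:
carry_out(motion=[[[0.75, 0.01, 0.026, 0.3, 0.002, 0, 0], [0.75, 0.01, 0.026, 0.6, 0.002, 0, 0], [0.75, 0.01, 0.026, 0.9, 0.002, 0, 0], [0.75, 0.01, 0.026, 0.9, 0.002, 0, 0], [0.75, 0.01, 0.026, 0.9, 0.002, 0, 0]]])

```text
t: 4.7
ee_pos: [0.4258, -0.0588, 0.0672]
orientation: [-3.135, -0.61, -1.574]
force: [0.2, 0.4, -0.3]
width: 0.0639
grip_force: 0.0
```

```bash
python3 - <<'E'
from h import *
import pickle
c,p0,q=pickle.load(open('w3.pkl','rb'));r0=R.from_quat(q)
p,r=pose();print('moved in old tool frame',r0.inv().apply(p-p0)*1000,r.as_euler('xyz'),env.sense()['force'])
E
```

```text
moved in old tool frame [ 2.17932206  3.20950598 91.04073551] [-3.13501533 -0.60954274 -1.57421989] [ 0.23924968  0.40226572 -0.29094476]
```

Call:
carry_out(motion=[[[0.75, -0.011, -0.007, 0.18, -0.003, 0, 0], [0.75, -0.011, -0.007, 0.36, -0.003, 0, 0], [0.75, -0.011, -0.007, 0.36, -0.003, 0, 0]]])

```text
t: 5.0
ee_pos: [0.4258, -0.079, 0.0362]
orientation: [3.141, -0.611, -1.573]
force: [-0.6, 0.1, -0.1]
width: 0.0641
grip_force: 0.0
```

```bash
python3 - <<'E'
from h import *
import pickle
c,p0,q=pickle.load(open('w3.pkl','rb'));r0=R.from_quat(q)
p,r=pose();print('moved in old tool frame',r0.inv().apply(p-p0)*1000,p,r.as_euler('xyz'),env.sense()['force'])
E
```

```text
moved in old tool frame [  1.1733085    3.32576779 128.05338675] [ 0.42584332 -0.07899584  0.03617936] [ 3.1412116  -0.61087234 -1.57318387] [-0.58124856  0.11489691 -0.14332255]
```

Call:
carry_out(motion=[[[0.75, 0, -0.007, 0, 0, 0, 0], [0.5, 0, -0.007, 0, 0, 0, 0], [0.4, 0, -0.007, 0, 0, 0, 0], [0.4, 0, -0.007, 0, 0, 0, 0], [0.4, 0, -0.007, 0, 0, 0, 0], [0.4, 0, -0.007, 0, 0, 0, 0], [0.4, 0, -0.007, 0, 0, 0, 0]]], force=60)

```text
t: 5.7
ee_pos: [0.4278, -0.0777, 0.0371]
orientation: [-3.139, -0.61, -1.573]
force: [-2.0, 3.6, 5.6]
width: 0.0487
grip_force: 60.5
```

Call:
carry_out(motion=[[[0.4, 0, 0, -0.1, 0, 0, 0], [0.4, 0, 0, -0.3, 0, 0, 0], [0.4, 0, 0, -0.6, 0, 0, 0], [0.4, 0, 0, -1, 0, 0, 0], [0.4, 0, 0, -1, 0, 0, 0], [0.4, 0, 0, -1, 0, 0, 0]]])

```text
t: 6.3
ee_pos: [0.4267, -0.0203, 0.1183]
orientation: [-3.141, -0.609, -1.572]
force: [0.1, -0.3, -2.0]
width: 0.0488
grip_force: 62.4
```

```bash
python3 - <<'E'
from h import *
p,r=pose();print(p,r.as_euler('xyz'),env.sense()['width'])
plan(p,r,[([.425,.05,.18],r),([.42,.11,.19],down(-.9)),([.46,.15,.17],down(.2138)),([.5001,.1705,.12],down(.2138))])
E
```

```text
[ 0.42665254 -0.02028699  0.11825259] [-3.14108868 -0.60894491 -1.57208571] 0.048843773544959806
[-0.223, 0.017, -0.909] [0.0, 0.0, 0.0] rows 1.9 
[-0.435, 0.051, -0.425] [0.13, -0.373, -0.414] rows 6.0 
[-0.065, -0.562, 0.201] [-0.0, -0.0, -0.709] rows 7.4 
[0.436, -0.115, 0.5] [-0.0, -0.0, -0.0] rows 1.3
```

Call:
carry_out(motion=[[[0.4, -0.11, 0, -0.45, 0, 0, 0], [0.4, -0.22, 0, -0.91, 0, 0, 0], [0.4, -0.22, 0, -0.91, 0, 0, 0]]])

```text
t: 6.6
ee_pos: [0.4288, 0.0524, 0.1821]
orientation: [-3.137, -0.608, -1.572]
force: [0.0, 0.0, -0.8]
width: 0.0488
grip_force: 63.2
```

Call:
carry_out(motion=[[[0.4, -0.435, 0.05, -0.425, 0.13, -0.373, -0.414], [0.4, -0.435, 0.05, -0.425, 0.13, -0.373, -0.414], [0.4, -0.435, 0.05, -0.425, 0.13, -0.373, -0.414], [0.4, -0.435, 0.05, -0.425, 0.13, -0.373, -0.414], [0.4, -0.435, 0.05, -0.425, 0.13, -0.373, -0.414], [0.4, -0.435, 0.05, -0.425, 0.13, -0.373, -0.414], [0.4, -0.435, 0.05, -0.425, 0.13, -0.373, -0.414]]])

```text
t: 7.3
ee_pos: [0.4213, 0.1067, 0.189]
orientation: [3.139, 0.002, -0.902]
force: [-0.3, 0.5, -0.7]
width: 0.0485
grip_force: 63.2
```

Call:
carry_out(motion=[[[0.4, -0.065, -0.56, 0.2, 0, 0, -0.709], [0.4, -0.065, -0.56, 0.2, 0, 0, -0.709], [0.4, -0.065, -0.56, 0.2, 0, 0, -0.709], [0.4, -0.065, -0.56, 0.2, 0, 0, -0.709], [0.4, -0.065, -0.56, 0.2, 0, 0, -0.709], [0.4, -0.065, -0.56, 0.2, 0, 0, -0.709], [0.4, -0.065, -0.56, 0.2, 0, 0, -0.709], [0.4, -0.065, -0.56, 0.2, 0, 0, -0.709], [0.4, -0.065, -0.56, 0.2, 0, 0, -0.709]]])

```text
t: 8.2
ee_pos: [0.4605, 0.1479, 0.1678]
orientation: [3.138, 0.005, 0.211]
force: [0.1, 0.7, -1.5]
width: 0.0489
grip_force: 63.2
```

Call:
carry_out(motion=[[[0.4, 0.435, -0.115, 0.5, 0, 0, 0], [0.4, 0.435, -0.115, 0.5, 0, 0, 0], [0.4, 0.435, -0.115, 0.5, 0, 0, 0], [0.4, 0.435, -0.115, 0.5, 0, 0, 0], [0.4, 0.435, -0.115, 0.5, 0, 0, 0]]])

```text
t: 8.7
ee_pos: [0.5015, 0.1686, 0.1199]
orientation: [3.139, 0.001, 0.211]
force: [-0.6, -0.6, -0.8]
width: 0.0486
grip_force: 63.2
```

```bash
python3 - <<'E'
from h import *
import pickle
p,r=pose();print(p,r.as_euler('xyz'),env.sense()['force'])
c,im,d=cam('wrist');np.savez('w4.npz',im=im,d=d);pickle.dump((c,p,r.as_quat()),open('w4.pkl','wb'));save('w4.png',cv2.resize(im[120:340,150:410],None,fx=2.6,fy=2.6,interpolation=cv2.INTER_CUBIC))
plan(p,r,[([.5001,.1705,.06],down(.2138))])
E
```

```text
[0.50149134 0.16863164 0.11989054] [3.13946948e+00 8.20284940e-04 2.11260499e-01] [-0.5647342  -0.58396175 -0.81003535]
[-0.009, -0.022, 0.599] [0.001, 0.001, -0.002] rows 1.2
```

View pics/w4.png

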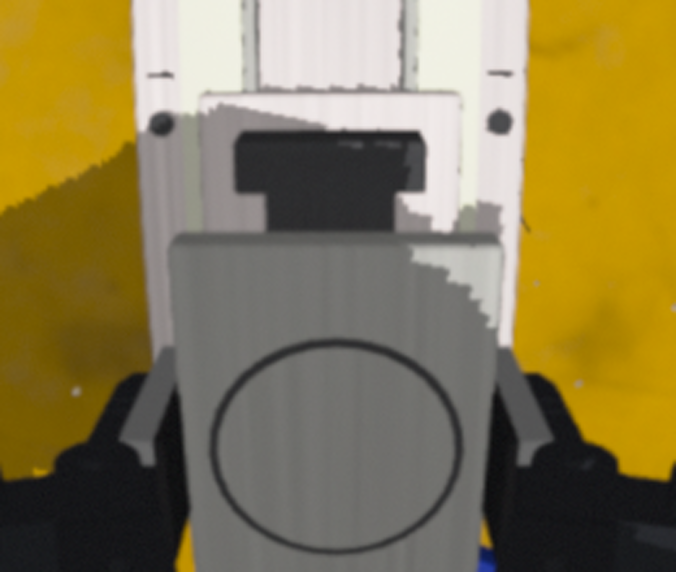

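The held plate is straight in the fingers, with its ring centre at about (279.6,291.5) in the full image; the block's far end is visible ahead of it. I'll measure the plate in the tool frame.

```bash
python3 - <<'E'
from h import *
import pickle
c,p,q=pickle.load(open('w4.pkl','rb'));r=R.from_quat(q);z=np.load('w4.npz');im,d=z['im'],z['d'];g=im.astype(float).mean(2)
P=cloud(c,d,True);ok=np.zeros(d.shape,bool);ok[230:320,235:325]=1;ok&=d>0
Q=(P[ok]-p)@r.as_matrix();Q=Q[abs(Q[:,2]-np.median(Q[:,2]))<.004]
k=np.linalg.lstsq(np.c_[Q[:,:2],np.ones(len(Q))],Q[:,2],rcond=None)[0];print('plane',k)
m=np.zeros(g.shape,np.uint8);m[245:337,226:332]=g[245:337,226:332]<75
n,l,st,ce=cv2.connectedComponentsWithStats(m);i=1+st[1:,4].argmax();print(st[1:])
yx=np.argwhere(l==i)[:,::-1].astype(float)
nn=np.array([-k[0],-k[1],1]);
def tf(u,v):
    D=ray(c,np.asarray(u,float),np.asarray(v,float),True)@r.as_matrix();o=(np.array(c['xyz'])-p)@r.as_matrix()
    t=(k[2]-o@nn)/(D@nn);return (o+D*t[...,None])*1000
a=tf(yx[:,0],yx[:,1]);e=cv2.minEnclosingCircle(a[:,:2].astype(np.float32));print('ring',e)
# far edge of top face and its sides
for v in (211,213,215): print(v,tf([220,280,340],[v,v,v]).round(1).tolist())
print([(v,int(g[v,260:285].mean())) for v in range(205,220)])
E
```

```text
plane [ 0.00733046  0.00475973 -0.02541141]
[[231 250  97  83 760]]
ring ((0.02831725776195526, -0.5154736042022705), 20.32998275756836)
211 [[36.1, -22.8, -25.3], [36.1, -0.0, -25.1], [36.0, 22.8, -25.0]]
213 [[35.3, -22.8, -25.3], [35.3, -0.0, -25.2], [35.2, 22.8, -25.0]]
215 [[34.5, -22.9, -25.3], [34.5, -0.0, -25.2], [34.4, 22.9, -25.1]]
[(205, 44), (206, 45), (207, 46), (208, 56), (209, 75), (210, 87), (211, 90), (212, 92), (213, 95), (214, 103), (215, 110), (216, 113), (217, 114), (218, 114), (219, 114)]
```

Call:
carry_out(motion=[[[0.4, -0.009, -0.02, 0.3, 0.001, 0, -0.002], [0.4, -0.009, -0.02, 0.6, 0.001, 0, -0.002], [0.4, -0.009, -0.02, 0.6, 0.001, 0, -0.002], [0.4, -0.009, -0.02, 0.6, 0.001, 0, -0.002]]])

```text
t: 9.15
ee_pos: [0.5005, 0.1702, 0.0603]
orientation: [3.141, 0.001, 0.216]
force: [0.2, -0.6, -0.6]
width: 0.0484
grip_force: 63.2
```

```bash
python3 - <<'E'
from h import *
p,r=pose();print(p,r.as_euler('xyz'),env.sense()['force'])
plan(p,r,[([.5001,.1703,.042],down(.2138))])
E
```

```text
[0.50054888 0.17024426 0.06028613] [3.14062771e+00 9.02977780e-04 2.15632828e-01] [ 0.19923804 -0.58380065 -0.61249674]
[-0.004, -0.002, 0.183] [0.001, 0.001, 0.001] rows 0.4
```

Call:
carry_out(motion=[[[0.4, -0.004, 0, 0.1, 0, 0, 0.001], [0.4, -0.004, 0, 0.2, 0, 0, 0.001], [0.4, -0.004, 0, 0.23, 0, 0, 0.001], [0.4, -0.004, 0, 0.25, 0, 0, 0.001], [0.4, -0.004, 0, 0.26, 0, 0, 0.001], [0.4, -0.004, 0, 0.26, 0, 0, 0.001]]])

```text
t: 9.75
ee_pos: [0.4999, 0.1703, 0.0332]
orientation: [3.141, 0.002, 0.214]
force: [0.1, -0.3, -1.7]
width: 0.0488
grip_force: 63.2
```

```bash
python3 - <<'E'
from h import *
p,r=pose();print(p,r.as_euler('xyz'),env.sense()['force'])
E
```

```text
[0.4999331  0.1702765  0.03315525] [3.14113601e+00 1.56309095e-03 2.13893515e-01] [ 0.09404967 -0.27164275 -1.70323142]
```

Call:
carry_out(motion=[[[0.4, 0, 0, 0.007, 0, 0, 0], [0.4, 0, 0, 0.014, 0, 0, 0], [0.4, 0, 0, 0.014, 0, 0, 0]]])

```text
t: 10.05
ee_pos: [0.5001, 0.1703, 0.0324]
orientation: [3.141, 0.001, 0.214]
force: [-2.0, -0.5, 3.0]
width: 0.0487
grip_force: 63.7
```

Call:
carry_out(motion=[[[0.6, 0, 0, 0, 0, 0, 0], [0.65, 0, 0, 0, 0, 0, 0], [0.72, 0, 0, 0, 0, 0, 0], [0.72, 0, 0, 0, 0, 0, 0], [0.72, 0, 0, -0.15, 0, 0, 0], [0.72, 0, 0, -0.4, 0, 0, 0], [0.72, 0, 0, -0.75, 0, 0, 0], [0.72, 0, 0, -0.95, 0, 0, 0], [0.72, 0, 0, -0.95, 0, 0, 0]]])

```text
t: 10.95
ee_pos: [0.5019, 0.1712, 0.1301]
orientation: [-3.14, -0.005, 0.214]
force: [0.4, 1.3, -0.2]
width: 0.0613
grip_force: 0.0
```

```bash
python3 - <<'E'
from h import *
import pickle
p,r=pose();print(p,r.as_euler('xyz'))
c,im,d=cam('wrist');np.savez('w5.npz',im=im,d=d);pickle.dump((c,p,r.as_quat()),open('w5.pkl','wb'));save('w5.png',cv2.resize(im[60:320,160:400],None,fx=2.3,fy=2.3,interpolation=cv2.INTER_CUBIC))
g=im.astype(float).mean(2)
print(g[200,235:330:6])
E
```

```text
[0.50191598 0.17122444 0.13009962] [-3.14034875 -0.00474979  0.2142736 ]
[131.         135.33333333 108.66666667 107.         109.66666667
  69.66666667  97.         106.66666667 106.          89.
  77.33333333 108.66666667 108.66666667 190.         205.
 220.        ]
```

View pics/w5.png

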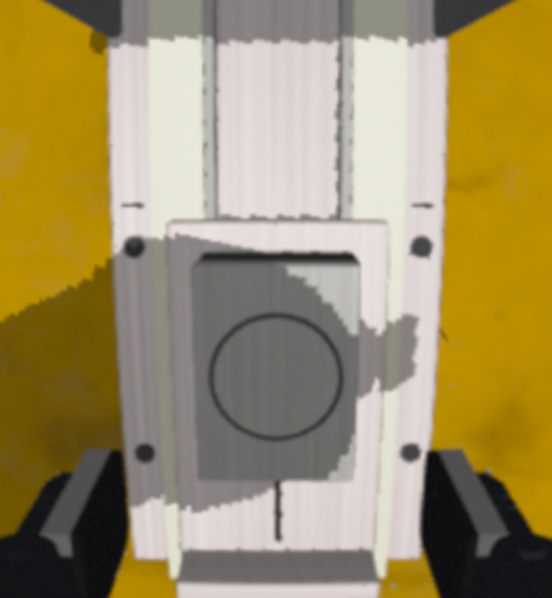

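The plate sits square on the block, with its ring centre at crop (277,376) in line with the bed's engraved centre line (277,510). I'll check x against the bed's front edge (crop row 220, z 0.03, +45 mm) and get the ring centre.

```bash
python3 - <<'E'
from h import *
import pickle
c,p,q=pickle.load(open('w5.pkl','rb'));im=np.load('w5.npz')['im'];g=im.astype(float).mean(2)
J=down(.2138).as_matrix()[:,:2]; J=np.array([[np.cos(.2138),np.sin(.2138)],[-np.sin(.2138),np.cos(.2138)]])
def j(u,v,z): return (J@(onplane(c,np.array(float(u)),np.array(float(v)),z,True)[:2]-[.5001,.1703])*1000).round(1)
print([(v,int(g[v,262:276].mean())) for v in range(150,180)])
m=np.zeros(g.shape,np.uint8);m[190:258,246:316]=g[190:258,246:316]<80
n,l,st,ce=cv2.connectedComponentsWithStats(m);i=1+st[1:,4].argmax();yx=np.argwhere(l==i)[:,::-1].astype(float)
a=onplane(c,yx[:,0],yx[:,1],.058,True);e=cv2.minEnclosingCircle((a[:,:2]*1000).astype(np.float32));print(st[i],'ring world',e)
print('bed edge',j(280,155.7,.03),'block foot',j(280,170,.03),'plate +x',j(280,174,.058),'plate -x',j(280,60+480/2.3,.058),'line',j(160+277/2.3,60+510/2.3,.03))
for v in (185,255):
  print(v,[(u,int(g[v,u])) for u in list(range(242,250))+list(range(310,320))]); print(j(244,v,.058),j(314,v,.058))
E
```

```text
[(150, 221), (151, 221), (152, 218), (153, 203), (154, 169), (155, 142), (156, 172), (157, 205), (158, 221), (159, 223), (160, 223), (161, 223), (162, 223), (163, 223), (164, 223), (165, 222), (166, 216), (167, 195), (168, 159), (169, 109), (170, 57), (171, 36), (172, 44), (173, 66), (174, 88), (175, 101), (176, 106), (177, 108), (178, 108), (179, 108)]
[251 196  58  56 355] ring world ((500.0406799316406, 170.98313903808594), 20.425006866455078)
bed edge [44.6  0.3] block foot [33.7  0.3] plate +x [35.4  0.4] plate -x [-34.4   0.3] line [-60.6  -0.1]
185 [(242, 129), (243, 118), (244, 111), (245, 110), (246, 110), (247, 108), (248, 106), (249, 106), (310, 185), (311, 187), (312, 189), (313, 193), (314, 192), (315, 189), (316, 188), (317, 217), (318, 225), (319, 226)]
[27.9 24.7] [ 28.  -22.6]
255 [(242, 132), (243, 133), (244, 134), (245, 125), (246, 109), (247, 105), (248, 106), (249, 105), (310, 105), (311, 126), (312, 165), (313, 171), (314, 178), (315, 210), (316, 219), (317, 218), (318, 216), (319, 215)]
[-23.5  26.4] [-23.4 -24.2]
```

```bash
python3 - <<'E'
from h import *
p,r=pose()
plan(p,r,[([.46,.11,.20],down(-.1)),([.40,.04,.22],down(-.4)),([.37,-.04,.22],down(-.7)),([.39,-.12,.20],down(-1.1)),([.435,-.2,.16],down(-1.5708))])
c,im,d=cam('scene')
P=cloud(c,d);h=cv2.cvtColor(im,cv2.COLOR_RGB2HSV)
v,u=np.mgrid[225:262,368:396];w=P[225:262,368:396];k=(w[...,2]>.032)&(w[...,2]<.045)&(h[225:262,368:396,0]<25)
print(k.sum(),w[k].mean(0),w[k].max(0),w[k].min(0))
cc,si,ds=cam('side');Ps=cloud(cc,ds)[315:345,260:292];k=(Ps[...,2]>.032)&(Ps[...,2]<.045);print(Ps[k].mean(0),Ps[k].min(0),Ps[k].max(0))
E
```

```text
[-0.526, 0.507, -0.721] [-0.001, -0.001, 0.2] rows 2.1 
[-0.527, 0.757, -0.199] [0.0, 0.0, 0.191] rows 2.0 
[0.035, 0.854, 0.001] [0.0, -0.0, 0.191] rows 2.0 
[0.669, 0.482, 0.2] [0.0, -0.0, 0.254] rows 2.7 
[0.917, -0.037, 0.4] [0.0, -0.0, 0.3] rows 3.1 
86 [ 0.4430689  -0.20219254  0.03803523] [ 0.45668414 -0.17181257  0.0439619 ] [ 0.43176694 -0.21807741  0.03202381]
[ 0.44461769 -0.21056702  0.03664942] [ 0.43405674 -0.22100935  0.03236731] [ 0.45575742 -0.17991683  0.03979564]
```

Call:
carry_out(motion=[[[0.72, -0.52, 0.51, -0.72, 0, 0, 0.2], [0.72, -0.52, 0.51, -0.72, 0, 0, 0.2], [0.72, -0.52, 0.51, -0.72, 0, 0, 0.2]]])

```text
t: 11.4
ee_pos: [0.4604, 0.1077, 0.2027]
orientation: [-3.14, -0.004, -0.105]
force: [0.6, 0.2, 0.3]
width: 0.0615
grip_force: 0.0
```

Call:
carry_out(motion=[[[0.7, -0.53, 0.76, -0.2, 0, 0, 0.19], [0.7, -0.53, 0.76, -0.2, 0, 0, 0.19], [0.7, -0.53, 0.76, -0.2, 0, 0, 0.19]]])

```text
t: 11.7
ee_pos: [0.3974, 0.0367, 0.2195]
orientation: [3.141, 0.001, -0.404]
force: [0.8, 0.4, -0.2]
width: 0.0596
grip_force: 0.0
```

Call:
carry_out(motion=[[[0.7, 0.03, 0.85, 0, 0, 0, 0.19], [0.7, 0.03, 0.85, 0, 0, 0, 0.19], [0.7, 0.03, 0.85, 0, 0, 0, 0.19]]])

```text
t: 12.0
ee_pos: [0.3678, -0.0426, 0.2182]
orientation: [3.138, 0.002, -0.703]
force: [0.6, 1.3, -0.4]
width: 0.0596
grip_force: 0.0
```

Call:
carry_out(motion=[[[0.65, 0.67, 0.48, 0.2, 0, 0, 0.254], [0.65, 0.67, 0.48, 0.2, 0, 0, 0.254], [0.65, 0.67, 0.48, 0.2, 0, 0, 0.254], [0.65, 0.67, 0.48, 0.2, 0, 0, 0.254]]])

```text
t: 12.4
ee_pos: [0.3898, -0.1205, 0.1976]
orientation: [3.137, 0.002, -1.098]
force: [-0.6, -0.8, 0.4]
width: 0.0555
grip_force: 0.0
```

Call:
carry_out(motion=[[[0.6, 0.92, -0.04, 0.4, 0, 0, 0.3], [0.6, 0.92, -0.04, 0.4, 0, 0, 0.3], [0.6, 0.92, -0.04, 0.4, 0, 0, 0.3], [0.6, 0.92, -0.04, 0.4, 0, 0, 0.3], [0.6, 0.92, -0.04, 0.4, 0, 0, 0.3]]])

```text
t: 12.9
ee_pos: [0.4358, -0.1994, 0.1591]
orientation: [3.14, -0.001, -1.561]
force: [0.2, -0.2, 0.3]
width: 0.0507
grip_force: 0.0
```

```bash
python3 - <<'E'
from h import *
import pickle
p,r=pose();print(p,r.as_euler('xyz'),env.sense()['q'])
c,im,d=cam('wrist');np.savez('w6.npz',im=im,d=d);pickle.dump((c,p,r.as_quat()),open('w6.pkl','wb'));save('w6.png',im)
P=cloud(c,d,True);k=(P[...,2]>.034)&(P[...,2]<.042)&(np.hypot(P[...,0]-.445,P[...,1]+.208)<.03)&(d>0)
yx=np.argwhere(k);print(k.sum(),yx.mean(0),P[k].mean(0),P[k].min(0),P[k].max(0))
E
```

```text
[ 0.43578889 -0.19941403  0.1591298 ] [ 3.14007835e+00 -7.17578927e-04 -1.56140178e+00] [-1.00425971e-01  1.52610370e-01 -2.08891226e-01  9.39470397e-04
 -1.21072141e+00  1.09488331e-01]
506 [192.01778656 267.86758893] [ 0.44420647 -0.20871297  0.03750029] [ 0.43406285 -0.2188655   0.03426984] [ 0.45620184 -0.17967388  0.0395441 ]
```

View pics/w6.png

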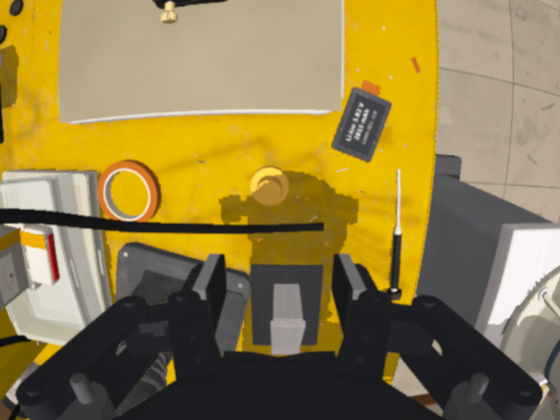

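Picture: the weight's top is at (268,188), with the cable at row ~225 passing to its +y side and the tape at (128,190) well clear. That was my tenth picture, so I'm working from numbers alone from here.

```bash
python3 - <<'E'
from h import *
import pickle
c,p,q=pickle.load(open('w6.pkl','rb'));z=np.load('w6.npz');P=cloud(c,z['d'],True);d=z['d']
k=(P[...,2]>.034)&(P[...,2]<.042)&(np.hypot(P[...,0]-.4445,P[...,1]+.2085)<.016)&(d>0)
print(k.sum(),P[k].mean(0),cv2.minEnclosingCircle((P[k][:,:2]*1000).astype(np.float32)))
k=(P[...,2]>.010)&(P[...,2]<.018)&(np.hypot(P[...,0]-.4445,P[...,1]+.2085)<.022)&(d>0)
print(cv2.minEnclosingCircle((P[k][:,:2]*1000).astype(np.float32)))
# cable: dark points near the grasp zone
k=(z['im'].max(2)<60)&(d>0)&(abs(P[...,0]-.46)<.07)&(abs(P[...,1]+.185)<.05)&(P[...,2]>.004)
for a in np.arange(.40,.53,.02):
  s=k&(abs(P[...,0]-a)<.005)
  if s.any(): print(round(a,2),np.median(P[s],0).round(3),P[s][:,1].min().round(3))
p,r=pose();plan(p,r,[([.4448,-.2085,.08],down(-1.5708)),([.4448,-.2085,.018],down(-1.5708))])
E
```

```text
504 [ 0.44416241 -0.20882711  0.03750171] ((444.22845458984375, -208.47659301757812), 10.771800994873047)
((444.2720642089844, -208.32199096679688), 17.962993621826172)
0.4 [ 0.401 -0.21   0.214] -0.217
0.42 [ 0.42  -0.218  0.252] -0.22
0.44 [ 0.44  -0.21   0.247] -0.22
0.46 [ 0.461 -0.211  0.235] -0.22
0.48 [ 0.482 -0.203  0.22 ] -0.213
0.5 [ 0.497 -0.21   0.254] -0.213
0.52 [ 0.52  -0.194  0.088] -0.198
[0.092, -0.089, 0.795] [0.0, -0.001, 0.006] rows 1.6 
[0.001, -0.001, 0.62] [0.0, 0.0, 0.0] rows 1.2
```

Call:
carry_out(motion=[[[0.5, 0.09, -0.084, 0.4, 0, 0, 0.006], [0.5, 0.09, -0.084, 0.8, 0, 0, 0.006], [0.5, 0.09, -0.084, 0.8, 0, 0, 0.006], [0.5, 0.09, -0.084, 0.8, 0, 0, 0.006]]])

```text
t: 13.35
ee_pos: [0.4442, -0.2089, 0.0804]
orientation: [3.14, -0.002, -1.573]
force: [0.3, -0.6, 1.5]
width: 0.0429
grip_force: 0.0
```

```bash
python3 - <<'E'
from h import *
p,r=pose();print(p,r.as_euler('xyz'),env.sense()['force'],env.sense()['width']);plan(p,r,[([.4442,-.2084,.018],down(-1.5708))])
E
```

```text
[ 0.44417057 -0.20890372  0.0804177 ] [ 3.14031017e+00 -1.73756056e-03 -1.57302203e+00] [ 0.30443788 -0.5774801   1.46489024] 0.04286842727936585
[-0.006, -0.001, 0.624] [0.001, -0.001, -0.001] rows 1.2
```

Call:
carry_out(motion=[[[0.5, -0.006, 0, 0.25, 0.001, -0.001, 0], [0.5, -0.006, 0, 0.5, 0.001, -0.001, 0], [0.5, -0.006, 0, 0.62, 0.001, -0.001, 0], [0.5, -0.006, 0, 0.62, 0.001, -0.001, 0], [0.2, -0.006, 0, 0.62, 0.001, -0.001, 0], [0.15, -0.006, 0, 0.62, 0.001, -0.001, 0], [0.15, -0.006, 0, 0.62, 0.001, -0.001, 0], [0.15, -0.006, 0, 0.62, 0.001, -0.001, 0], [0.15, -0.006, 0, 0.62, 0.001, -0.001, 0], [0.15, -0.006, 0, 0.62, 0.001, -0.001, 0]]], force=50)

```text
t: 14.35
ee_pos: [0.4456, -0.209, 0.0196]
orientation: [-3.137, -0.0, -1.576]
force: [-1.5, 0.9, 5.8]
width: 0.0195
grip_force: 48.6
```

Call:
carry_out(motion=[[[0.15, 0, 0, -0.1, 0, 0, 0], [0.15, 0, 0, -0.4, 0, 0, 0], [0.15, 0, 0, -0.8, 0, 0, 0], [0.15, 0, 0, -1, 0, 0, 0], [0.15, 0, 0, -1, 0, 0, 0]]])

```text
t: 14.85
ee_pos: [0.4463, -0.2094, 0.1218]
orientation: [-3.133, -0.001, -1.576]
force: [0.4, -0.7, -1.4]
width: 0.0191
grip_force: 49.1
```

```bash
python3 - <<'E'
from h import *
p,r=pose();print(p,r.as_euler('xyz'),env.sense()['force'],env.sense()['width']);
plan(p,r,[([.39,-.14,.17],down(-1.8)),([.36,-.05,.18],down(-2.1)),([.38,.04,.18],down(-2.4)),([.43,.12,.16],down(-2.7)),([.5001,.1706,.12],down(-2.9278))])
E
```

```text
[ 0.44625283 -0.20942912  0.12183529] [-3.13319118e+00 -1.31109261e-03 -1.57610605e+00] [ 0.41920425 -0.73732448 -1.40705705] 0.01908362857116507
[-0.691, 0.562, -0.487] [-0.005, -0.0, 0.143] rows 2.0 
[-0.808, 0.497, -0.101] [-0.0, -0.0, 0.191] rows 2.0 
[-0.877, 0.282, -0.0] [-0.0, 0.0, 0.191] rows 2.0 
[-0.909, 0.254, 0.2] [-0.0, 0.0, 0.19] rows 2.0 
[-0.85, 0.157, 0.4] [-0.0, 0.0, 0.146] rows 1.9
```

Call:
carry_out(motion=[[[0.15, -0.69, 0.56, -0.49, -0.005, 0, 0.143], [0.15, -0.69, 0.56, -0.49, -0.005, 0, 0.143], [0.15, -0.69, 0.56, -0.49, -0.005, 0, 0.143]]])

```text
t: 15.15
ee_pos: [0.3871, -0.1375, 0.169]
orientation: [3.138, 0.002, -1.801]
force: [1.3, 0.2, -1.6]
width: 0.0193
grip_force: 49.3
```

Call:
carry_out(motion=[[[0.15, -0.81, 0.5, -0.1, 0, 0, 0.19], [0.15, -0.81, 0.5, -0.1, 0, 0, 0.19], [0.15, -0.81, 0.5, -0.1, 0, 0, 0.19]]])

```text
t: 15.45
ee_pos: [0.357, -0.0476, 0.1766]
orientation: [3.134, -0.002, -2.103]
force: [0.4, -0.1, -1.2]
width: 0.0195
grip_force: 49.4
```

Call:
carry_out(motion=[[[0.15, -0.88, 0.28, 0, 0, 0, 0.19], [0.15, -0.88, 0.28, 0, 0, 0, 0.19], [0.15, -0.88, 0.28, 0, 0, 0, 0.19]]])

```text
t: 15.75
ee_pos: [0.3787, 0.0436, 0.1763]
orientation: [3.135, -0.004, -2.4]
force: [-0.5, -0.6, -1.1]
width: 0.019
grip_force: 49.4
```

Call:
carry_out(motion=[[[0.15, -0.91, 0.25, 0.2, 0, 0, 0.19], [0.15, -0.91, 0.25, 0.2, 0, 0, 0.19], [0.15, -0.91, 0.25, 0.2, 0, 0, 0.19]]])

```text
t: 16.05
ee_pos: [0.4295, 0.124, 0.154]
orientation: [3.137, -0.009, -2.699]
force: [-1.1, -1.8, -2.1]
width: 0.0193
grip_force: 49.3
```

Call:
carry_out(motion=[[[0.15, -0.85, 0.16, 0.4, 0, 0, 0.146], [0.15, -0.85, 0.16, 0.4, 0, 0, 0.146], [0.15, -0.85, 0.16, 0.4, 0, 0, 0.146], [0.15, -0.85, 0.16, 0.4, 0, 0, 0.146], [0.15, -0.85, 0.16, 0.4, 0, 0, 0.146]]])

```text
t: 16.55
ee_pos: [0.4975, 0.1715, 0.1161]
orientation: [3.138, -0.007, -2.926]
force: [-0.8, -0.8, -1.0]
width: 0.0196
grip_force: 49.3
```

```bash
python3 - <<'E'
from h import *
p,r=pose();print(p,r.as_euler('xyz'),env.sense()['force'],env.sense()['width']);
plan(p,r,[([.5001,.1706,.085],down(-2.9278))])
import pickle
c,im,d=cam('wrist');np.savez('w7.npz',im=im,d=d);pickle.dump((c,p,r.as_quat()),open('w7.pkl','wb'))
# weight top in tool frame: points between the fingers, nearest
P=cloud(c,d,True);Q=(P-p)@r.as_matrix();k=(d>0)&(np.hypot(Q[...,0],Q[...,1])<.016)&(Q[...,2]>-.03)&(Q[...,2]<.03)
print(k.sum(),np.median(Q[k],0),Q[k].min(0),Q[k].max(0),im[k].mean(0))
# plate centre again: grey points at z~.058
k=(d>0)&(abs(P[...,2]-.057)<.004)&(np.hypot(P[...,0]-.5,P[...,1]-.1706)<.05)
print(k.sum(),cv2.minAreaRect((P[k][:,:2]*1000).astype(np.float32)))
E
```

```text
[0.4974729  0.17148888 0.1161128 ] [ 3.1383084  -0.00730866 -2.9255497 ] [-0.796117   -0.79707818 -1.01196212] 0.019568404096568733
[-0.026, -0.015, 0.311] [0.002, -0.005, 0.001] rows 0.6 
3389 [ 7.66127678e-03  6.58694273e-05 -1.73153431e-02] [-0.01031478 -0.01385575 -0.02993944] [0.01595175 0.01396312 0.00792844] [121.70168191  91.76630274  36.64797875]
3919 ((492.27740478515625, 169.29949951171875), (54.40018844604492, 49.99546813964844), 12.276612281799316)
```

```bash
python3 - <<'E'
from h import *
import pickle
c,p,q=pickle.load(open('w7.pkl','rb'));r=R.from_quat(q);z=np.load('w7.npz');d=z['d'];P=cloud(c,d,True);Q=(P-p)@r.as_matrix()
k=(d>0)&(np.hypot(Q[...,0],Q[...,1])<.018)&(Q[...,2]>-.025)&(Q[...,2]<-.012)
k&=(z['im'][...,0].astype(int)-z['im'][...,2]>35)
w=Q[k];w=w[abs(w[:,2]-np.median(w[:,2]))<.004]
print(k.sum(),w.mean(0),cv2.minEnclosingCircle((w[:,:2]*1000).astype(np.float32)))
print(np.linalg.lstsq(np.c_[w[:,:2],np.ones(len(w))],w[:,2],rcond=None)[0])
E
```

```text
1827 [ 0.00194404  0.00040049 -0.01775514] ((0.9157491326332092, -0.04268363118171692), 11.541116714477539)
[ 0.04796758 -0.00255025 -0.01784737]
```

Call:
carry_out(motion=[[[0.15, -0.026, -0.015, 0.15, 0.002, -0.005, 0], [0.15, -0.026, -0.015, 0.28, 0.002, -0.005, 0], [0.15, -0.026, -0.015, 0.28, 0.002, -0.005, 0], [0.15, -0.026, -0.015, 0.28, 0.002, -0.005, 0]]])

```text
t: 17.0
ee_pos: [0.5005, 0.1709, 0.089]
orientation: [3.141, 0.002, -2.926]
force: [0.2, 0.9, -0.6]
width: 0.019
grip_force: 49.3
```

```bash
python3 - <<'E'
from h import *
p,r=pose();print(p,r.as_euler('xyz'),env.sense()['force'])
plan(p,r,[([.5001,.1706,.08],down(-2.9278))])
E
```

```text
[0.50050362 0.17093787 0.08901749] [ 3.14111084e+00  2.06143007e-03 -2.92582971e+00] [ 0.19844844  0.89661958 -0.6159693 ]
[0.005, -0.002, 0.09] [0.0, 0.001, 0.001] rows 0.2
```

Call:
carry_out(motion=[[[0.15, 0, 0, 0.05, 0, 0.001, 0], [0.15, 0, 0, 0.08, 0, 0.001, 0], [0.15, 0, 0, 0.1, 0, 0.001, 0], [0.15, 0, 0, 0.11, 0, 0.001, 0], [0.15, 0, 0, 0.11, 0, 0.001, 0]]])

```text
t: 17.5
ee_pos: [0.5007, 0.1712, 0.0776]
orientation: [3.142, -0.0, -2.926]
force: [-2.2, -0.6, 3.6]
width: 0.019
grip_force: 50.2
```

Contact at the expected height. Loosen the grip gently, release and lift.

Call:
carry_out(motion=[[[0.2, 0, 0, 0, 0, 0, 0], [0.3, 0, 0, 0, 0, 0, 0], [0.4, 0, 0, 0, 0, 0, 0], [0.5, 0, 0, 0, 0, 0, 0], [0.5, 0, 0, 0, 0, 0, 0], [0.5, 0, 0, -0.15, 0, 0, 0], [0.5, 0, 0, -0.4, 0, 0, 0], [0.5, 0, 0, -0.7, 0, 0, 0], [0.5, 0, 0, -0.7, 0, 0, 0]]], force=20)

```text
t: 18.4
ee_pos: [0.5031, 0.1721, 0.1511]
orientation: [3.14, 0.007, -2.926]
force: [0.5, 0.1, -0.3]
width: 0.0425
grip_force: 0.0
```

```bash
cat > chk.py <<'E'
from h import *
p,r=pose();print(p,r.as_euler('xyz'))
c,im,d=cam('wrist');P=cloud(c,d,True)
J=np.array([[np.cos(.2138),np.sin(.2138)],[-np.sin(.2138),np.cos(.2138)]])
L=(P[...,:2]-[.5001,.1705])@J.T*1000
near=(d>0)&(abs(L[...,0])<150)&(abs(L[...,1])<32)
k=near&(P[...,2]>.093)&(P[...,2]<.100)&(im[...,0].astype(int)-im[...,2]>35)
print('weight top',k.sum(),cv2.minEnclosingCircle(L[k].astype(np.float32)),np.median(P[k][:,2]))
k=near&(P[...,2]>.068)&(P[...,2]<.075)&(im[...,0].astype(int)-im[...,2]>35);
if k.any():print('foot top',k.sum(),cv2.minEnclosingCircle(L[k].astype(np.float32)))
k=near&(abs(P[...,2]-.057)<.003);print('plate',k.sum(),cv2.minAreaRect(L[k].astype(np.float32)),L[k].min(0),L[k].max(0))
k=near&(abs(P[...,2]-.054)<.0025)&(L[...,0]<-60);
if k.any():print('rear plate top',k.sum(),L[k].mean(0),L[k].min(0),L[k].max(0))
E
python3 chk.py
```

```text
[0.50308285 0.17214759 0.15108234] [ 3.13993705  0.00701521 -2.92550192]
weight top 858 ((-0.21202915906906128, 0.7630736231803894), 11.053671836853027) 0.09540133626616167
foot top 875 ((-0.3755338490009308, 0.9302130937576294), 17.87840461730957)
plate 3930 ((-25.117870330810547, 0.2609539031982422), (119.39395904541016, 63.5462532043457), 0.08919976651668549) [-84.86097823 -31.60294786] [34.61015836 31.94684304]
rear plate top 914 [-81.14724774  -0.13069634] [-85.31057715 -31.91755101] [-77.2058665   31.94684304]
```

The weight stands upright 0.9 mm from centre, and the rear plate is where expected. Next: shut the gripper and go behind the rear plate.

```bash
python3 - <<'E'
from h import *
p,r=pose()
plan(p,r,[([.44,.158,.14],down(-2.9278)),([.3809,.1446,.12],down(-2.9278)),([.3809,.1446,.034],down(-2.9278))])
E
```

```text
[0.634, -0.003, 0.086] [0.001, 0.002, 0.001] rows 1.3 
[0.606, -0.006, 0.2] [0.0, 0.0, 0.0] rows 1.3 
[-0.0, 0.0, 0.86] [0.0, 0.0, 0.0] rows 1.7
```

Call:
carry_out(motion=[[[0.3, 0.31, 0, 0.04, 0.001, 0.003, 0.001], [0, 0.63, 0, 0.09, 0.001, 0.003, 0.001], [0, 0.63, 0, 0.09, 0.001, 0.003, 0.001]]])

```text
t: 18.75
ee_pos: [0.435, 0.1561, 0.1361]
orientation: [-3.14, -0.01, -2.928]
force: [0.3, 0.5, -0.0]
width: 0.0006
grip_force: 0.0
```

Call:
carry_out(motion=[[[0, 0.6, 0, 0.2, 0, 0, 0], [0, 0.6, 0, 0.2, 0, 0, 0], [0, 0.6, 0, 0.2, 0, 0, 0], [0, 0.6, 0, 0.2, 0, 0, 0]]])

```text
t: 19.15
ee_pos: [0.381, 0.1453, 0.1184]
orientation: [-3.14, -0.005, -2.927]
force: [0.6, -0.2, 0.3]
width: -0.0001
grip_force: 0.0
```

```bash
python3 - <<'E'
from h import *
p,r=pose();print(p,r.as_euler('xyz'),env.sense()['width'])
plan(p,r,[([.3809,.1446,.034],down(-2.9278))])
E
```

```text
[0.38104833 0.14530301 0.1184194 ] [-3.1401461  -0.00476802 -2.9270636 ] -7.080380460865778e-05
[-0.001, -0.005, 0.844] [-0.001, -0.003, 0.0] rows 1.7
```

Call:
carry_out(motion=[[[0, 0, -0.005, 0.3, -0.001, -0.003, 0], [0, 0, -0.005, 0.6, -0.001, -0.003, 0], [0, 0, -0.005, 0.84, -0.001, -0.003, 0], [0, 0, -0.005, 0.84, -0.001, -0.003, 0]]])

```text
t: 19.55
ee_pos: [0.3792, 0.1433, 0.0318]
orientation: [-3.139, -0.006, -2.929]
force: [-0.3, -0.3, 0.4]
width: 0.0001
grip_force: 0.0
```

Call:
carry_out(motion=[[[0, -0.1, 0, 0, 0, 0, 0], [0, -0.15, 0, 0, 0, 0, 0], [0, -0.19, 0, 0, 0, 0, 0], [0, -0.22, 0, 0, 0, 0, 0], [0, -0.25, 0, 0, 0, 0, 0], [0, -0.28, 0, 0, 0, 0, 0], [0, -0.31, 0, 0, 0, 0, 0], [0, -0.35, 0, 0, 0, 0, 0], [0, -0.4, 0, 0, 0, 0, 0], [0, -0.45, 0, 0, 0, 0, 0], [0, -0.5, 0, 0, 0, 0, 0]]])

```text
t: 20.65
ee_pos: [0.4292, 0.1549, 0.0341]
orientation: [3.142, -0.001, -2.928]
force: [-1.7, -0.9, 1.4]
width: -0.0003
grip_force: 1.1
```

```bash
python3 chk.py; python3 - <<'E'
from h import *
J=np.array([[np.cos(.2138),np.sin(.2138)],[-np.sin(.2138),np.cos(.2138)]])
p,r=pose();print(J@(p[:2]-[.5001,.1705])*1000,env.sense()['force'],env.sense()['moment'])
E
```

```text
[0.4291634  0.15487229 0.03405959] [ 3.14153422e+00 -1.20378730e-03 -2.92771596e+00]
weight top 23 ((-80.98119354248047, -0.15596580505371094), 30.676990509033203) 0.0986697256577806
plate 444 ((-82.23751831054688, 0.37750244140625), (27.418991088867188, 5.612406253814697), 89.59043884277344) [-85.00739888 -13.34697072] [-79.33338795  14.06658799]
rear plate top 321 [-82.3186699   0.2100016] [-84.95431819 -13.28448886] [-79.33338795  14.06658799]
[-7.15668499e+01 -7.97143276e-03] [ 1.36958275 -0.69683162  0.15281344] [ 0.0249972  -0.14112305 -0.01965537]
```

```bash
cat > chs.py <<'E'
from h import *
J=np.array([[np.cos(.2138),np.sin(.2138)],[-np.sin(.2138),np.cos(.2138)]])
for nme in ('scene','side'):
    c,im,d=cam(nme);P=cloud(c,d);L=(P[...,:2]-[.5001,.1705])@J.T*1000
    k=(d>0)&(abs(L[...,0]-60)<110)&(abs(L[...,1])<30)&(P[...,2]>.062)&(P[...,2]<.102)&(im[...,0].astype(int)-im[...,2]>35)
    if k.any(): 
        t=k&(P[...,2]>.09);print(nme,'weight',k.sum(),L[k].mean(0).round(1),'top',L[t].mean(0).round(1) if t.any() else '',P[k][:,2].max().round(4))
    k=(d>0)&(abs(L[...,0]+20)<110)&(abs(L[...,1])<30)&(abs(P[...,2]-.0575)<.004)
    if k.any(): print(nme,'z58',k.sum(),L[k].min(0).round(1),L[k].max(0).round(1))
    k=(d>0)&(P[...,2]>.17)&(P[...,2]<.215)&(np.hypot(L[...,0]-130,L[...,1])<60)&(im.max(2)<70)
    if k.any(): print(nme,'ball',k.sum(),L[k].mean(0).round(1),P[k][:,2].mean().round(4),P[k][:,2].max().round(4))
p,r=pose();print('tcp',J@(p[:2]-[.5001,.1705])*1000,p[2],env.sense()['force'])
E
python3 chs.py
```

```text
scene weight 318 [19.   6.2] top [21.8  2.2] 0.0991
scene z58 265 [-84.9 -13.8] [60.  29.7]
side weight 195 [21.3 -7.6] top [23.2 -3.6] 0.0982
side z58 279 [-82.9 -29.9] [60.5 26.3]
side ball 83 [121.4  -7.9] 0.193 0.2023
tcp [-7.20994059e+01 -8.62535312e-03] 0.03418535330102078 [ 0.34921316 -0.48866445 -0.19764015]
```

Call:
carry_out(motion=[[[0, -0.03, 0, 0, 0, 0, 0], [0, -0.07, 0, 0, 0, 0, 0], [0, -0.12, 0, 0, 0, 0, 0], [0, -0.18, 0, 0, 0, 0, 0], [0, -0.24, 0, 0, 0, 0, 0], [0, -0.3, 0, 0, 0, 0, 0], [0, -0.36, 0, 0, 0, 0, 0], [0, -0.42, 0, 0, 0, 0, 0], [0, -0.48, 0, 0, 0, 0, 0], [0, -0.54, 0, 0, 0, 0, 0], [0, -0.6, 0, 0, 0, 0, 0], [0, -0.66, 0, 0, 0, 0, 0], [0, -0.71, 0, 0, 0, 0, 0], [0, -0.75, 0, 0, 0, 0, 0], [0, -0.78, 0, 0, 0, 0, 0], [0, -0.8, 0, 0, 0, 0, 0], [0, -0.8, 0, 0, 0, 0, 0]]])

```text
t: 22.5
ee_pos: [0.5075, 0.172, 0.0341]
orientation: [3.141, -0.0, -2.928]
force: [-0.4, 0.4, -0.3]
width: 0.0001
grip_force: 0.1
```

```bash
python3 chs.py
```

```text
scene weight 207 [92.7  5.5] top [95.1  1.5] 0.0994
scene z58 130 [ -5.  -29.1] [89.7 29.9]
scene ball 94 [117.7   4.5] 0.1956 0.2041
side weight 98 [89.6 -4.6] top [97.6 -0.7] 0.098
side z58 146 [ -3.7 -29.8] [89.7 25. ]
side ball 83 [121.5  -7.7] 0.193 0.2021
tcp [ 7.42950364 -0.04729769] 0.03415373289226439 [ 0.03478327 -0.02273012  0.51944536]
```

Call:
carry_out(motion=[[[0, -0.03, 0, 0, 0, 0, 0], [0, -0.06, 0, 0, 0, 0, 0], [0, -0.09, 0, 0, 0, 0, 0], [0, -0.12, 0, 0, 0, 0, 0], [0, -0.14, 0, 0, 0, 0, 0], [0, -0.16, 0, 0, 0, 0, 0], [0, -0.18, 0, 0, 0, 0, 0]]])

```text
t: 23.3
ee_pos: [0.5247, 0.1756, 0.034]
orientation: [3.141, -0.001, -2.928]
force: [-1.8, -0.1, 2.4]
width: 0.0005
grip_force: 1.1
```

Call:
carry_out(motion=[[[0, -0.02, 0, 0, 0, 0, 0], [0, -0.04, 0, 0, 0, 0, 0], [0, -0.04, 0, 0, 0, 0, 0]]])

```text
t: 23.6
ee_pos: [0.5289, 0.1766, 0.034]
orientation: [3.141, -0.0, -2.928]
force: [-0.2, -0.6, 0.4]
width: 0.0001
grip_force: 0.2
```

Call:
carry_out(motion=[[[0, -0.02, 0, 0, 0, 0, 0], [0, -0.03, 0, 0, 0, 0, 0], [0, -0.03, 0, 0, 0, 0, 0]]])

```text
t: 23.9
ee_pos: [0.5315, 0.1771, 0.0339]
orientation: [3.141, -0.001, -2.928]
force: [-1.4, -1.6, -0.2]
width: 0.0
grip_force: 0.6
```

Call:
carry_out(motion=[[[0, -0.01, 0, 0, 0, 0, 0], [0, -0.02, 0, 0, 0, 0, 0], [0, -0.02, 0, 0, 0, 0, 0]]])

```text
t: 24.2
ee_pos: [0.5335, 0.1776, 0.034]
orientation: [3.141, -0.001, -2.928]
force: [-0.6, -0.5, 0.2]
width: -0.0001
grip_force: 0.7
```

Call:
carry_out(motion=[[[0, -0.01, 0, 0, 0, 0, 0], [0, -0.02, 0, 0, 0, 0, 0], [0, -0.02, 0, 0, 0, 0, 0]]])

```text
t: 24.5
ee_pos: [0.5355, 0.178, 0.034]
orientation: [3.141, -0.001, -2.928]
force: [-1.7, 0.1, -0.5]
width: 0.0
grip_force: 0.6
```

Call:
carry_out(motion=[[[0, -0.01, 0, 0, 0, 0, 0], [0, -0.015, 0, 0, 0, 0, 0], [0, -0.015, 0, 0, 0, 0, 0]]])

```text
t: 24.8
ee_pos: [0.5369, 0.1783, 0.034]
orientation: [3.141, -0.001, -2.928]
force: [-2.0, -0.9, 0.7]
width: -0.0003
grip_force: 0.7
```

Call:
carry_out(motion=[[[0, -0.01, 0, 0, 0, 0, 0], [0, -0.015, 0, 0, 0, 0, 0], [0, -0.015, 0, 0, 0, 0, 0]]])

```text
t: 25.1
ee_pos: [0.5374, 0.1783, 0.034]
orientation: [-3.142, -0.003, -2.928]
force: [-5.4, -1.5, 3.3]
width: -0.0002
grip_force: 2.6
```

Call:
carry_out(motion=[[[0, -0.01, 0, 0, 0, 0, 0], [0, -0.015, 0, 0, 0, 0, 0], [0, -0.015, 0, 0, 0, 0, 0]]])

```text
t: 25.4
ee_pos: [0.5375, 0.1781, 0.034]
orientation: [-3.141, -0.006, -2.928]
force: [-9.4, -1.0, 8.9]
width: -0.0003
grip_force: 5.1
```

The carriage stopped against its stop (9 N, TCP no longer advancing). Backing off, rising and checking.

Call:
carry_out(motion=[[[0, 0.05, 0, 0, 0, 0.002, 0], [0, 0.2, 0, 0, 0, 0.002, 0], [0, 0.4, 0, 0, 0, 0.002, 0], [0, 0.5, 0, -0.2, 0, 0.002, 0], [0, 0.5, 0, -0.6, 0, 0.002, 0], [0, 0.5, 0, -0.95, 0, 0.002, 0], [0, 0.5, 0, -0.95, 0, 0.002, 0]]])

```text
t: 26.1
ee_pos: [0.4949, 0.1701, 0.135]
orientation: [3.139, 0.008, -2.927]
force: [0.3, 0.6, -0.6]
width: -0.0
grip_force: 0.0
```

Call:
carry_out(motion=[[[0, 0, 0, -0.5, 0, 0, 0], [0, 0, 0, -0.5, 0, 0, 0], [0, 0, 0, -0.5, 0, 0, 0]]])

```text
t: 26.4
ee_pos: [0.4924, 0.1691, 0.1804]
orientation: [3.14, 0.0, -2.928]
force: [-0.2, -0.4, -0.2]
width: 0.0001
grip_force: 0.0
```

```bash
python3 chs.py; python3 - <<'E'
from h import *
p,r=pose();print(p,r.as_euler('xyz'))
# rear plate now (wrist cam)
c,im,d=cam('wrist');P=cloud(c,d,True);J=np.array([[np.cos(.2138),np.sin(.2138)],[-np.sin(.2138),np.cos(.2138)]]);L=(P[...,:2]-[.5001,.1705])@J.T*1000
k=(d>0)&(abs(P[...,2]-.054)<.004)&(abs(L[...,1])<50)&(abs(L[...,0]-50)<30);print(k.sum(),L[k].min(0) if k.any() else '',L[k].max(0) if k.any() else '')
u=np.array([.5001,.1705])+np.array([80,0])/1000@J
plan(p,r,[([*u,.178],down(-2.9278))])
E
```

```text
scene weight 291 [125.9   3.9] top [127.8   2.4] 0.0986
scene z58 85 [ 47.2 -29.1] [56.6 29. ]
scene ball 55 [117.7   7. ] 0.1927 0.2004
side z58 23 [ 48.7 -25.6] [55.8 26.4]
side ball 85 [121.6  -7.7] 0.1929 0.2032
tcp [-9.22819399 -0.12898884] 0.17843445060338525 [-0.43947063 -0.96894822 -0.70947231]
[0.49110928 0.16841596 0.17843445] [ 3.14116534 -0.00428244 -2.92787025]
140 [ 47.96521637 -36.35828534] [55.83018702 34.80289844]
[-0.892, 0.001, 0.001] [0.0, -0.003, -0.0] rows 1.8
```

Call:
carry_out(motion=[[[0, -0.4, 0, 0, 0, -0.003, 0], [0, -0.7, 0, 0, 0, -0.003, 0], [0, -0.85, 0, 0, 0, -0.003, 0], [0, -0.92, 0, 0, 0, -0.003, 0], [0, -0.95, 0, 0, 0, -0.003, 0]]])

```text
t: 27.05
ee_pos: [0.584, 0.1884, 0.1775]
orientation: [-3.141, -0.001, -2.928]
force: [0.5, -0.5, -0.0]
width: -0.0001
grip_force: 0.0
```

Call:
carry_out(motion=[[[0, -0.05, 0, 0, 0, 0, 0], [0, -0.1, 0, 0, 0, 0, 0], [0, -0.15, 0, 0, 0, 0, 0], [0, -0.2, 0, 0, 0, 0, 0]]])

```text
t: 27.45
ee_pos: [0.603, 0.1925, 0.1791]
orientation: [-3.141, -0.001, -2.928]
force: [-4.8, -1.7, 3.9]
width: 0.0001
grip_force: 2.4
```

Call:
carry_out(motion=[[[0, -0.05, 0, 0, 0, 0, 0], [0, -0.1, 0, 0, 0, 0, 0], [0, -0.15, 0, 0, 0, 0, 0], [0, -0.2, 0, 0, 0, 0, 0]]])

```text
t: 27.85
ee_pos: [0.6236, 0.1971, 0.1786]
orientation: [3.141, 0.001, -2.928]
force: [-1.2, -0.1, 2.1]
width: -0.0
grip_force: 0.9
```

Call:
carry_out(motion=[[[0, -0.04, 0, 0, 0, 0, 0], [0, -0.08, 0, 0, 0, 0, 0], [0, -0.12, 0, 0, 0, 0, 0], [0, -0.15, 0, 0, 0, 0, 0]]])

```text
t: 28.25
ee_pos: [0.6381, 0.2003, 0.1786]
orientation: [3.141, 0.001, -2.928]
force: [-1.2, -0.3, 0.3]
width: 0.0001
grip_force: 0.6
```

```bash
python3 chs.py
```

```text
scene weight 289 [125.9   3.9] top [127.3   2.4] 0.099
scene z58 88 [ 46.3 -29.7] [56.6 28.2]
scene ball 97 [141.2  10.2] 0.2026 0.215
side z58 23 [ 47.8 -27.7] [56.4 29.2]
side ball 176 [146.8  -8.5] 0.1988 0.215
tcp [ 1.41298540e+02 -1.32422893e-01] 0.17839859103159256 [-0.43938715  1.22007323  0.281635  ]
```

Call:
carry_out(motion=[[[0, -0.03, 0, 0, 0, 0, 0], [0, -0.06, 0, 0, 0, 0, 0], [0, -0.06, 0, 0, 0, 0, 0]]])

```text
t: 28.65
ee_pos: [0.6437, 0.2015, 0.1782]
orientation: [3.141, -0.0, -2.928]
force: [-0.8, 0.1, -0.8]
width: 0.0
grip_force: 0.4
```

Call:
carry_out(motion=[[[0, -0.02, 0, 0, 0, 0, 0], [0, -0.03, 0, 0, 0, 0, 0], [0, -0.03, 0, 0, 0, 0, 0]]])

```text
t: 28.95
ee_pos: [0.6465, 0.2021, 0.1785]
orientation: [3.141, 0.0, -2.928]
force: [-2.0, -0.6, -0.4]
width: -0.0001
grip_force: 0.6
```

Call:
carry_out(motion=[[[0, -0.02, 0, 0, 0, 0, 0], [0, -0.03, 0, 0, 0, 0, 0], [0, -0.03, 0, 0, 0, 0, 0]]])

```text
t: 29.25
ee_pos: [0.6473, 0.2022, 0.1786]
orientation: [-3.141, -0.004, -2.928]
force: [-9.3, -1.9, 2.3]
width: 0.0
grip_force: 4.7
```

Call:
carry_out(motion=[[[0, -0.02, 0, 0, 0, 0, 0], [0, -0.02, 0, 0, 0, 0, 0]]])

```text
t: 29.45
ee_pos: [0.6475, 0.2022, 0.1785]
orientation: [-3.141, -0.008, -2.927]
force: [-15.9, -1.2, 4.8]
width: -0.0003
grip_force: 8.0
```

Call:
carry_out(motion=[[[0, 0.1, 0, 0, 0, 0, 0], [0, 0.4, 0, 0, 0, 0, 0], [0, 0.8, 0, 0, 0, 0, 0], [0, 1, 0, 0, 0, 0, 0], [0, 1, 0, 0, 0, 0, 0]]])

```text
t: 29.95
ee_pos: [0.5526, 0.1817, 0.1805]
orientation: [3.141, 0.004, -2.927]
force: [0.3, -0.5, 0.9]
width: -0.0002
grip_force: 0.0
```

Call:
carry_out(motion=[[[0, 1, 0, 0, 0, 0, 0], [0, 1, 0, 0, 0, 0, 0], [0, 1, 0, 0, 0, 0, 0]]])

```text
t: 30.25
ee_pos: [0.4514, 0.1587, 0.1782]
orientation: [-3.141, -0.002, -2.927]
force: [1.4, 0.6, 1.0]
width: -0.0
grip_force: 0.0
```

```bash
python3 chs.py; python3 - <<'E'
from h import *
c,im,d=cam('wrist');P=cloud(c,d,True);J=np.array([[np.cos(.2138),np.sin(.2138)],[-np.sin(.2138),np.cos(.2138)]]);L=(P[...,:2]-[.5001,.1705])@J.T*1000
k=(d>0)&(abs(P[...,2]-.054)<.004)&(abs(L[...,1])<50)&(abs(L[...,0]-50)<30);print(k.sum(),L[k].min(0),L[k].max(0))
c,im,d=cam('scene');P=cloud(c,d);L=(P[...,:2]-[.5001,.1705])@J.T*1000
for lo,hi,nm in [(.093,.1,'wtop'),(.066,.074,'foot'),(.053,.06,'plate')]:
  k=(d>0)&(P[...,2]>lo)&(P[...,2]<hi)&(abs(L[...,1])<40)&(L[...,0]>85)&(L[...,0]<185);q=L[k]
  if len(q):print(nm,len(q),q.mean(0).round(1),q.min(0).round(1),q.max(0).round(1))
E
```

```text
scene weight 292 [125.9   3.9] top [127.6   2.1] 0.0981
scene z58 88 [ 46.3 -29.5] [56.5 29.8]
scene ball 105 [165.2   3.3] 0.1959 0.205
side z58 20 [ 49.  -25.6] [56.1 29.8]
side ball 79 [169.4  -7.5] 0.1932 0.2025
tcp [-44.73934114  -0.10676088] 0.1797156740777056 [1.23044677 0.48247188 0.90050724]Traceback (most recent call last):
  File "<stdin>", line 3, in <module>
    return umr_minimum(a, axis, None, out, keepdims, initial, where)
ValueError: zero-size array to reduction operation minimum which has no identity
```

```bash
python3 - <<'E'
from h import *
J=np.array([[np.cos(.2138),np.sin(.2138)],[-np.sin(.2138),np.cos(.2138)]])
c,im,d=cam('scene');P=cloud(c,d);L=(P[...,:2]-[.5001,.1705])@J.T*1000
br=im[...,0].astype(int)-im[...,2]>35
for lo,hi,nm,col in [(.085,.094,'grip',1),(.060,.070,'foot',1),(.0525,.0595,'plate',0),(.036,.048,'blk',0)]:
  k=(d>0)&(P[...,2]>lo)&(P[...,2]<hi)&(abs(L[...,1])<40)&(L[...,0]>85)&(L[...,0]<185)&(br==bool(col));q=L[k]
  if len(q):print(nm,len(q),q.min(0).round(1),q.max(0).round(1))
E
```

```text
grip 50 [122.2 -10.2] [135.9  11.8]
foot 81 [116.1 -15.6] [138.3  18. ]
plate 270 [ 97.2 -25.3] [166.4  25. ]
blk 160 [ 95.5 -26.3] [183.   24.7]
```

```bash
python3 -c "
from station import env
print(env.hand_in())"
```

```text
the job is handed in; nothing more can be done
None
```

The job is handed in: the plate is flush on the block to within about 1 mm, the weight is upright within 1 mm of the plate's middle, the carriage is home against its stop with both still in place, the lever is over to its far stop, and the tape, eraser and dish were not touched, all by about 31 s of the 72 s allowed.

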